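# Put a plug gauge away and latch its case

### The arm

A 6-joint arm with a two-finger parallel gripper is mounted at the origin on the work surface. World frame = base frame: x ahead of the robot, y to its left, z up, the work surface at z = 0. Lengths are in m, angles in degrees, forces in N, time in s.
With the tool pointing down it reaches from about 0.4 to 0.825 m from the base axis. Payload 7 kg.
Tool frame: the origin (TCP) lies at the very end of the fingers, on their centre line; the grasp point (between the pads) lies 19 mm behind it (r.hold_point_z is the distance from the TCP to the grasp point, in m); z points along the fingers, y is the direction in which the jaws open and shut (so a half turn about z gives the same grasp; the last joint's range is limited). The gripper opens to 88 mm and grips with 3 to 60 N. Pads are 19 mm wide; open, the fingers measure 130 mm over their backs; the gripper's body (78 mm by 193 mm) begins 47 mm behind the grasp point.
Start: joints at [91.622, 20.546, 0.682, 0, -70.136, -16.507], TCP at [0.173, 0.652, 0.227] pointing down, gripper open.
Joint ranges: [-176.03, 176.03], [-82.01, 121.73], [-58.28, 71.71], [-173.87, 95.51], [-174.79, -0.11], [-173.66, 173.66]. Speed limits (degrees/s): [136.94, 136.94, 172.46, 180, 180, 180].

### API

Orientations are given as [roll, pitch, yaw] about the fixed x, y, z axes, in that order (R = Rz(yaw) Ry(pitch) Rx(roll)).
In Python, from plant import r gives the robot as it stands. The module is installed in compiled form; this text tells all that it offers.
- The arm moves only by the shell command python3 -m inch 'ROWS' [FORCE]. ROWS is text: rows parted by semicolons, each of 7 numbers parted by spaces: the shift along the tool's x, y, z in m, then the turn, a rotation vector about the tool's x, y, z in rad, then the opening, from 0 (shut) to 1 (fully open). In form: tx ty tz ax ay az jaw; .... A call has 1 to 20 rows; each row shifts and turns the commanded pose from where the row before left it, along the tool's axes as they then stand; what a row does not reach is not made up. A row lasts 1/12 s, in which the tool goes at most 41.7 mm and 7.16 degrees, less where a joint would pass 70% of its speed; a pose out of reach is approached as far as the arm can. A call with a gripper value outside its range is refused whole. The fingers move at their own pace and stop on an object; FORCE is the grip in N (left out, the last holds). Time passes only in rows, so rows that do not move let the fingers close. It gives the time, the measured TCP pose, the force and the opening at its end, in the units of the state.
- r.get_state(): the state, without advancing time (a new reading comes with each control period).
- r.capture(name): name is "side" or "top" or "wrist"; returns the picture (400x640x3 uint8, red, green, blue); there is no depth.
- r.camera_params(name): a dict with "vfov" (degrees; the focal length in pixels is half the picture's height over the tangent of half this angle, whatever the lens; pixels are square), "cx", "cy" (the principal point, pixels), "distortion" ([k1, k2, p1, p2, k3] as OpenCV has them; the pictures are not rectified), "R" (3x3) and "t" (3): a world point X has camera coordinates R X + t. Camera axes: x right, y down, z forward; pixel columns grow to the right and rows downward; lengths in m; the calibration is good to about 2 mm. A picture is of the moment at which its call begins: read the wrist's pose just before it. camera_params takes no time and is no camera call; for the wrist camera it gives the pose at the moment of the call.
- r.close_job(): hands the job in, once; it reports no verdict.
Trained networks look in the newest picture that a camera, given by its name, has taken for a name from the list of things; names that differ only in an ending like _2 or _b are one class to them, and where a whole thing is asked for, a point or a joint stands for the part that bears it (a point fixed in the world has none). Each returns a list of dicts, best first, with "p" (0 to 1); they miss things now and then, are a little off and sometimes report something else, mostly with a low value. They report only what shows in the picture. A call takes as long as a camera call. They do not tell look-alikes from the thing itself.
- r.recognise(target, camera): "xy" ([column, row] in pixels, amid what is visible of it).
The state is a dict: "time_s": time; "joints": joint angles; "qd": joint speeds; "joint_torque": joint torques, N m; "tcp_pos": TCP position; "eef_rot": TCP orientation; "contact_force": force on the tool from outside, world axes, zero at the start; "moment": the same for the moment, N m; "gripper_width": finger opening in m.
Only numpy, scipy, OpenCV 4.12 (cv2) and the standard library are available. Lean on these libraries where they do the work, as an engineer would, in place of code of your own. Each camera call takes 0.05 s, during which the arm holds its last target.

### The job

Pull the steel plug gauge up out of the spring clips of its rack, lay it in the open sloping case without dropping it, and swing the lid down over it. The lid then stands a little proud on spring pins: press it down and, while it is pressed, turn its turnbutton until the long tongue is fully home under the keeper, so that the lid stays down when you let go. Leave the shaft, the V-block and the bottle where they are.

Things in the scene. Friction and masses are not known exactly. Their poses are not given: they have to be found in the camera images.
- case: Grey open-topped sheet-metal case, fixed on a stand, sloping 30 degrees up away from the robot. Origin: centre of its inner floor, 62 mm above the bench. Own x up the slope, y along its width, z square to the floor (leaning 30 degrees from vertical towards the robot). Inside 130 (x) by 170 (y) mm, 46 deep; outside x -77 to +71, y +-91 mm
- case_hinge (a point): Middle of the lid's hinge axis, at the case's upper rim (case x +71, z +46 mm); axes as the case's, the hinge along y
- keeper (a point): Middle of the underside of the fixed steel keeper's lip, outside the middle of the case's low (robot-side) wall; axes as the case's. The lip is 26 (x) by 30 (y) by 9 mm, 16.5 mm above the rim's plane, on a post at its robot side
- pins_top (a point): Half-way between the tops of two brass spring pins in the low wall, 140 mm apart along y, 142 mm from the hinge; they stand 10 mm above the rim and resist 3 N (up) to 7 N (pressed to the rim) in all
- lid (a joint): Lid hinge, rad: 0 = flat on the rim, grows as it opens, 2.09 vertical, stop 2.5; starts at 2.12 to 2.32, leaning away from the robot. Stays put near vertical; from 0.6 rad past vertical towards the robot it sinks by itself, damped, in about 2 s, to rest on the pins at 0.07. About 9 N on the turnbutton presses it to the rim; latched, the pins hold it up against the lip at about 0.015 to 0.02
- lid_edge (a point): Middle of the lid's free edge, half-way through its thickness; axes: x from this edge to the hinge, y along the hinge, z out of the outer face. The lid is a grey plate 150 (from the hinge) by 186 by 6 mm, 0.3 kg with its button. Open, its outer face with the turnbutton looks away from the robot; 25 mm and more to the tongue-less side (-y) of the button it is bare
- button (a joint): Turnbutton on the lid's outer face, rad: 0 = tongue along the case's +y, 1.57 = tongue pointing to the robot side (case -x) under the keeper; stop 1.6; starts at 0 to 0.25. Grows counter-clockwise seen from outside. Friction 0.05 N m. With the lid proud the tongue strikes the lip's side near 1.17; only with the lid pressed to the rim does it pass beneath, with 2.5 mm to spare
- button_grip (a point): On the turnbutton's axis, mid-wing, 24 mm above the lid's outer face, 100 mm from the hinge, mid-width. Own z out of the lid, y along tongue and wing, x across the wing. Steel: hub 44 mm across, 8 high; on it an upright wing 12 thick (x), 40 long, 26 high (8 to 34 mm above the lid), to be pinched; flat tongue 16 wide, tip 66 mm from the axis, 2 to 8 mm above the lid
- gauge: Steel plug gauge, a round bar lying level in the rack: handle 22 mm across, 106 long, with thinner ends (16 and 13 across, 14 long), 134 mm in all, about 0.25 kg. Origin at its centre, own y along its length
- gauge_center (a point): Centre of the plug gauge (same point as its origin), 70 mm above the bench at the start
- clip_rack: Fixed dark steel rack under the gauge: base 90 by 150 by 12 mm, two posts 45 mm either side of its middle along its own y, each with a C-shaped spring clip open upwards, 10 mm wide. Origin: centre of the underside; the gauge lies along its y, 76 mm of it free between the posts. The clips resist a straight upward pull with about 10 N and then snap open
- shaft: Bystander: upright ringed steel shaft, 48 mm across, 120 mm tall; origin at its foot
- vblock: Bystander: steel V-block, 70 by 50 by 42 mm; origin under its centre
- oil: Bystander: white bottle, 54 mm across, 130 mm tall; origin under its centre
There are look-alikes about, which are no part of the job. Of the things like the gauge, leave any that is green; of the rest the larger one is meant.

How it is judged (in metres and radians):
On the way, in this order (a step that is already met when the one before it is completed fails the run):
1. the gauge lies in the case, let go (x of gauge_center in the frame of case between -0.065 and 0.065 m and y of gauge_center in the frame of case between -0.085 and 0.085 m and z of gauge_center in the frame of case between 0 and 0.025 m and contact force between the fingers and gauge below 0.1 N and value of joint lid above 1 rad), for 0.2 s.
2. the lid is down on its spring pins over the gauge (x of gauge_center in the frame of case between -0.065 and 0.065 m and y of gauge_center in the frame of case between -0.085 and 0.085 m and z of gauge_center in the frame of case between 0 and 0.025 m and value of joint lid below 0.11 rad), for 0.2 s.
At the end, for the whole second after the job is handed in: The gauge is at rest inside the case (its centre between the walls and within 25 mm of the floor), the turnbutton stands past 1.35 rad (tongue under the keeper) and the lid is held down below 0.035 rad (free edge less than 5 mm above the rim) by the latch alone (x of gauge_center in the frame of case between -0.065 and 0.065 m and y of gauge_center in the frame of case between -0.085 and 0.085 m and z of gauge_center in the frame of case between 0 and 0.025 m and value of joint lid below 0.035 rad and value of joint button above 1.35 rad and linear speed of gauge below 0.02 m/s); the robot touches nothing.
It fails at once if the gauge is dropped (falls free at more than 0.9 m/s) (contact force between the fingers and gauge below 0.05 N and linear speed of gauge above 0.9 m/s).
It fails at once if the shaft, the V-block or the bottle is moved more than 30 mm (distance of any of shaft, vblock, oil from where it was at the start of the episode above 0.03 m).
It also fails if it takes over 72 s, if anything falls off the work surface, if the arm or the gripper's body presses on something with over 40 N, if the wrist force passes 120 N, or if a joint passes its speed limit or range.

## Working session

There is one attempt and no reset: what is moved stays moved. The work goes in short steps, Python scripts to look and compute and a shell command to move; the robot and the scene stay as the last step left them, time stands still between calls to the robot, and variables do not carry over. Pictures are saved under pics/ and viewed, and the job is handed in when it is done.

```bash
mkdir -p pics; ls; cat > h.py <<'E'
from plant import r
import numpy as np, cv2
from scipy.spatial.transform import Rotation as Ro
def cap(n,f):
    im=r.capture(n); cv2.imwrite('pics/'+f,im[:,:,::-1].copy()); return im
def K(n):
    p=r.camera_params(n); f=200/np.tan(np.radians(p['vfov']/2))
    return np.array([[f,0,p['cx']],[0,f,p['cy']],[0,0,1.]]),np.array(p['distortion'],float),np.array(p['R']),np.array(p['t'])
def ray(n,uv,C=None):
    k,d,R,t=C or K(n)
    q=cv2.undistortPoints(np.array([[uv]],float),k,d)[0,0]
    v=R.T@np.array([q[0],q[1],1]); return -R.T@t, v/np.linalg.norm(v)
def onz(n,uv,z,C=None):
    o,v=ray(n,uv,C); return o+v*(z-o[2])/v[2]
def proj(n,X,C=None):
    k,d,R,t=C or K(n)
    return cv2.projectPoints(np.atleast_2d(np.array(X,float)),cv2.Rodrigues(R)[0],t,k,d)[0][:,0]
def tri(rs):
    A=np.zeros((3,3));b=np.zeros(3)
    for o,v in rs:
        P=np.eye(3)-np.outer(v,v);A+=P;b+=P@o
    x=np.linalg.solve(A,b); return x,[np.linalg.norm((np.eye(3)-np.outer(v,v))@(x-o)) for o,v in rs]
E
python3 - <<'E'
from h import *
print(r.get_state())
for n in ['side','top','wrist']:
    cap(n,n+'0.png'); k,d,R,t=K(n); print(n,(-R.T@t).round(3),R.T[:,2].round(2))
    if n=='wrist': continue
    for o in ['case','keeper','pins_top','lid_edge','case_hinge','button_grip','gauge','clip_rack','shaft','vblock','oil']:
        try: print(n,o,[(np.round(q['xy']).tolist(),round(q['p'],2)) for q in r.recognise(o,n)])
        except Exception as e: print(o,e)
E
```

```text
pics
{'time_s': 0.0, 'joints': array([ 9.16213175e+01,  2.05928636e+01,  6.33973466e-01, -2.16704104e-02,
       -7.01335447e+01, -1.65064622e+01]), 'qd': array([-0.05376172, -0.07330773, -0.06837003, -0.01171004, -0.02671421,
        0.0715592 ]), 'joint_torque': array([-2.41434309e-04, -5.82713091e+01,  2.93050611e+01,  6.99747384e+00,
        6.82278143e-03, -1.51419463e-04]), 'tcp_pos': array([0.17329082, 0.65188229, 0.22560318]), 'eef_rot': array([ 1.79905586e+02, -6.73387130e-03, -1.48925199e+01]), 'contact_force': array([ 0.06866336, -0.80708461, -1.16336537]), 'moment': array([-0.04085383, -0.03971224,  0.02786153]), 'gripper_width': 0.08794959278906944}
side [ 0.285 -0.531  0.652] [ 0.35  0.66 -0.67]
side case [([292.0, 160.0], 0.9)]
side keeper [([291.0, 159.0], 0.71)]
side pins_top [([362.0, 179.0], 0.72)]
side lid_edge [([305.0, 121.0], 0.58)]
side case_hinge [([292.0, 163.0], 0.92), ([362.0, 184.0], 0.58)]
side button_grip []
side gauge [([277.0, 375.0], 0.75), ([341.0, 293.0], 0.72), ([423.0, 281.0], 0.72)]
side clip_rack [([340.0, 313.0], 0.89), ([360.0, 181.0], 0.63)]
side shaft [([363.0, 183.0], 0.78)]
side vblock [([282.0, 248.0], 0.57)]
side oil [([407.0, 217.0], 0.82)]
top [ 0.389 -0.027  0.992] [ 0.16  0.03 -0.99]
top case [([240.0, 184.0], 0.84)]
top keeper [([241.0, 182.0], 0.64)]
top pins_top []
top lid_edge [([234.0, 151.0], 0.72)]
top case_hinge [([239.0, 186.0], 0.76)]
top button_grip [([413.0, 220.0], 0.39)]
top gauge [([443.0, 291.0], 0.79), ([418.0, 140.0], 0.75), ([416.0, 215.0], 0.73)]
top clip_rack [([409.0, 227.0], 0.93)]
top shaft [([296.0, 124.0], 0.91)]
top vblock [([333.0, 237.0], 0.61)]
top oil [([362.0, 118.0], 0.84)]
wrist [0.244 0.633 0.384] [-0.26  0.07 -0.96]
```

```bash
python3 - <<'E'
import cv2
for n in ['side','top']:
    im=cv2.imread(f'pics/{n}0.png')
    c=im[40:400,180:500] if n=='side' else im[80:320,170:490]
    cv2.imwrite(f'pics/{n}0z.png',cv2.resize(c,None,fx=2.5 if n=='top' else 1.66,fy=2.5 if n=='top' else 1.66,interpolation=2))
E
```

```text
(no output)
```

View pics/side0.png

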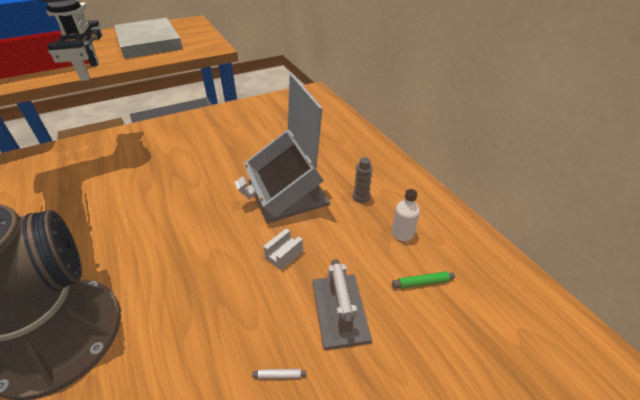

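View pics/top0.png

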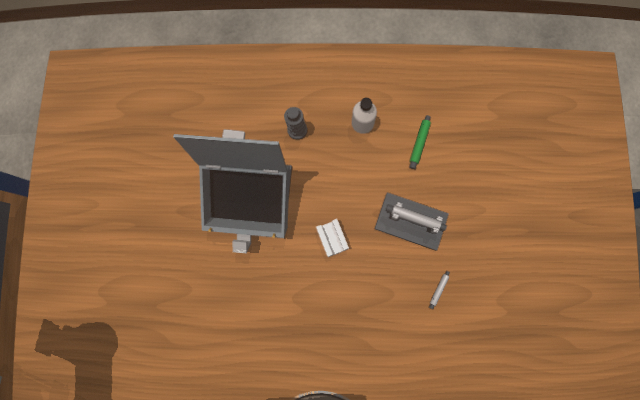

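View pics/top0z.png

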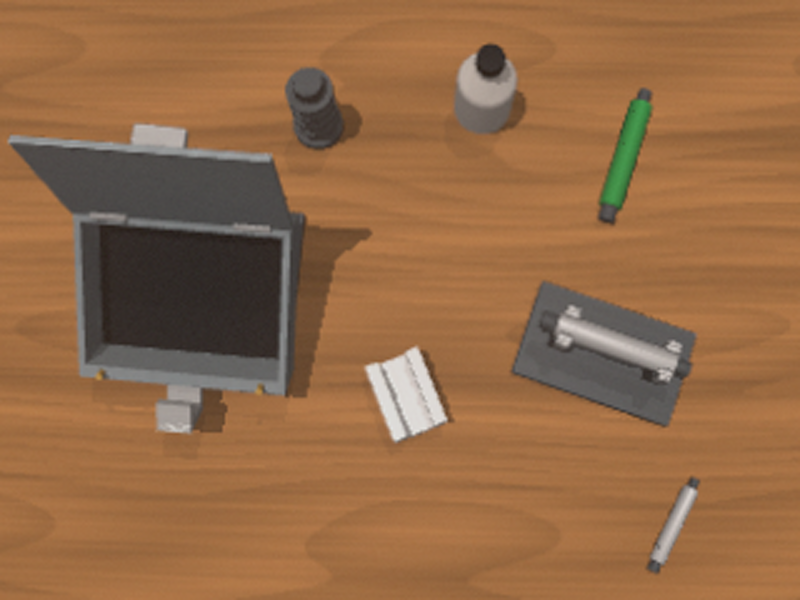

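View pics/side0z.png

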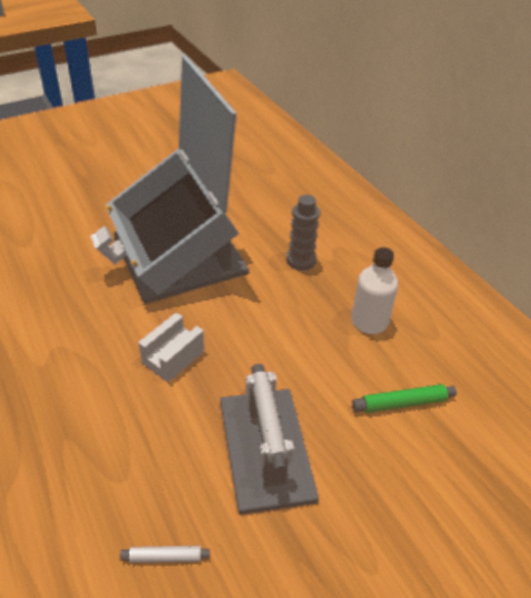

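View pics/wrist0.png

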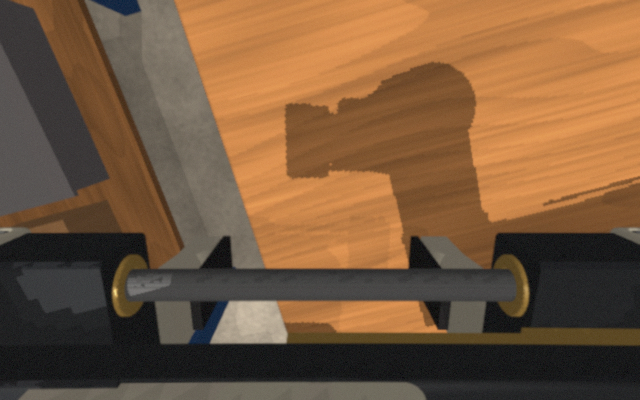

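```bash
cat >> h.py <<'E'
def caseT(p):
    R=(Ro.from_euler('z',p[2])*Ro.from_euler('y',-30,degrees=True)).as_matrix()
    return R,np.array([p[0],p[1],0.062])
E
python3 - <<'E'
from h import *
from scipy.optimize import least_squares
T=lambda x,y:(170+x/2.5,80+y/2.5); S=lambda x,y:(180+x/1.66,40+y/1.66)
C={'top':K('top'),'side':K('side')}
o=[]
mm=lambda *a:np.array(a)/1000
for uv,X in [(T(82,378),mm(-77,91,46)),(T(287,394),mm(-77,-91,46)),(T(101,375),mm(-71,70,55)),(T(261,389),mm(-71,-70,55))]: o.append(('top',uv,X))
for uv,X in [(S(108,207),mm(-77,91,46)),(S(148,290),mm(-77,-91,46)),(S(236,233),mm(71,-91,46))]: o.append(('side',uv,X))
def f(p):
    R,t=caseT(p); return np.concatenate([(proj(n,R@X+t,C[n])[0]-uv) for n,uv,X in o])
s=least_squares(f,[0.6,0.15,0],loss='soft_l1'); print(s.x,np.degrees(s.x[2])); print(f(s.x).reshape(-1,2).round(1))
np.save('case.npy',s.x)
R,t=caseT(s.x)
# gauge
a=onz('top',T(545,321),.07,C['top']);b=onz('top',T(686,368),.07,C['top']);print('gauge',a,b,(a+b)/2,np.linalg.norm(a-b),np.degrees(np.arctan2(*(b-a)[1::-1])))
for nn,uv in [('top',(416,217)),('side',(341,293))]: print(onz(nn,uv,.07,C[nn]))
L=[mm(sx,sy,z) for z in (46,) for sx,sy in [(-77,-91),(-77,91),(71,91),(71,-91),(-77,-91)]]
L2=[mm(sx,sy,0) for sx,sy in [(-65,-85),(-65,85),(65,85),(65,-85),(-65,-85)]]
L3=[mm(sx,sy,46) for sx,sy in [(-65,-85),(-65,85),(65,85),(65,-85),(-65,-85)]]
for n in ['top','side']:
    im=cv2.imread(f'pics/{n}0.png'); im=cv2.resize(im,None,fx=3,fy=3,interpolation=2)
    for l,c in((L,(0,0,255)),(L2,(0,255,255)),(L3,(0,255,0))):
        q=proj(n,[R@x+t for x in l],C[n])*3+1
        cv2.polylines(im,[np.int32(q)],False,c,1)
    for y in(-70,70): cv2.circle(im,np.int32(proj(n,R@mm(-71,y,56)+t,C[n])[0]*3+1),3,(255,0,255),1)
    q=proj(n,[a,b],C[n])*3+1; cv2.polylines(im,[np.int32(q)],False,(255,0,0),1)
    c=im[350:950,540:1340] if n=='top' else im[250:850+200,600:1400]
    cv2.imwrite(f'pics/ov_{n}.png',c[:600])
for nm,z in [('shaft',.06),('vblock',.02),('oil',.06)]:
  for n in('top','side'):
    q={('shaft','top'):(296,124),('shaft','side'):(363,183),('vblock','top'):(333,237),('vblock','side'):(282,248),('oil','top'):(362,118),('oil','side'):(407,217)}[nm,n]
    print(nm,n,onz(n,q,z,C[n]).round(3))
E
```

```text
[ 0.55298696  0.16440009 -0.06931435] -3.9714197391708805
[[  0.5  -1.3]
 [  0.8  -0.5]
 [  0.9  -0.1]
 [  0.9  -0.1]
 [ -0.8  -1.2]
 [ -4.8  -7.7]
 [ -6.7 -12.1]]
gauge [ 0.52129175 -0.13973873  0.07      ] [ 0.48199641 -0.2604296   0.07      ] [ 0.50164408 -0.20008417  0.07      ] 0.12692678631863644 -108.0345600553995
[ 0.50334171 -0.1997129   0.07      ]
[ 0.49770174 -0.20568044  0.07      ]
shaft top [0.713 0.064 0.06 ]
shaft side [0.709 0.053 0.06 ]
vblock top [ 0.462 -0.022  0.02 ]
vblock side [ 0.457 -0.017  0.02 ]
oil top [ 0.728 -0.085  0.06 ]
oil side [ 0.734 -0.095  0.06 ]
```

View pics/ov_top.png

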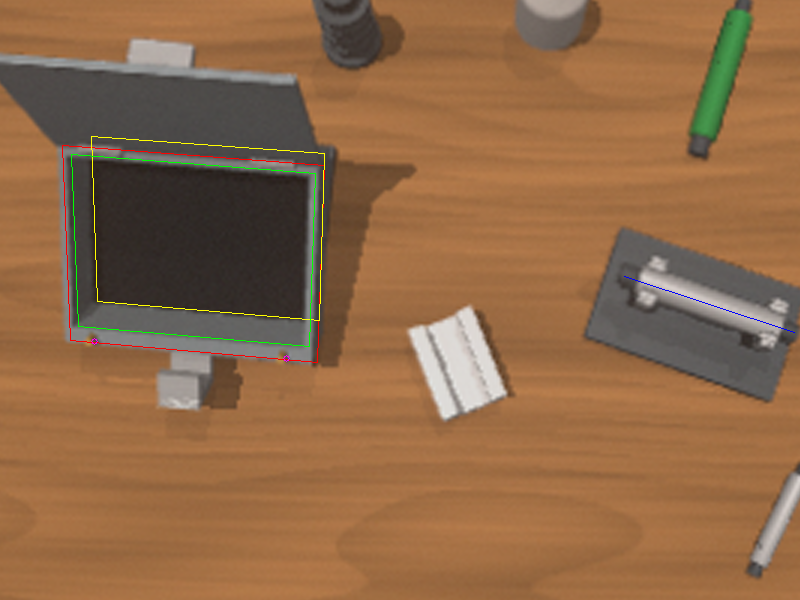

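View pics/ov_side.png

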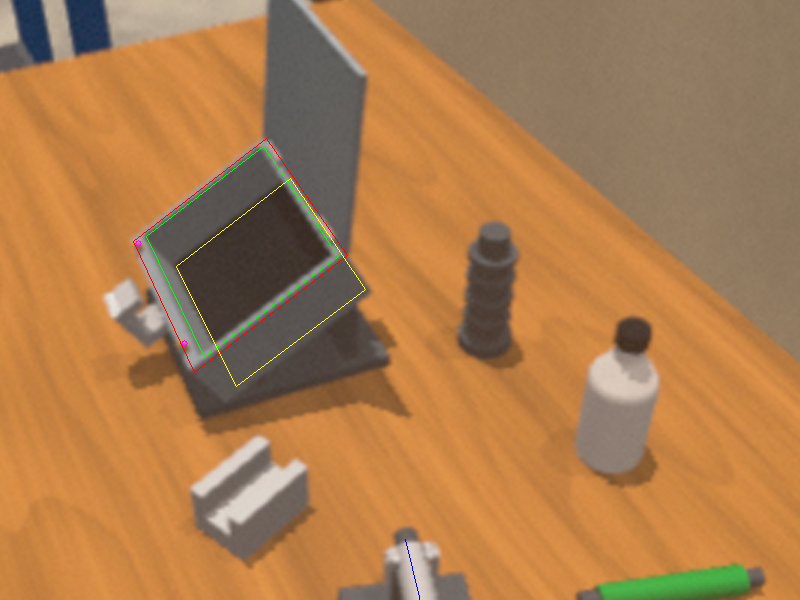

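```bash
cat >> h.py <<'E'
def pose():
    s=r.get_state(); return np.array(s['tcp_pos']),Ro.from_euler('xyz',s['eef_rot'],degrees=True)
def plan(pos,rot,n,start=None):
    """straight line + slerp rows; prints rows; returns end"""
    p,R=start or pose(); rv=(R.inv()*rot).as_rotvec(); d=(np.array(pos)-p)
    print('total tool shift',R.inv().apply(d).round(4),'turn',rv.round(4), 'dist',np.linalg.norm(d).round(3),np.degrees(np.linalg.norm(rv)).round(1))
    step=Ro.from_rotvec(rv/n); out=[];Rc=R
    for i in range(n):
        t=Rc.inv().apply(d/n); out.append(' '.join(f'{v:.4f}' for v in [*t,*(rv/n)])); Rc=Rc*step
    print('; '.join(out)); return (np.array(pos),rot)
def down(psi): return Ro.from_euler('xyz',[180,0,psi],degrees=True)
def st():
    s=r.get_state(); print(round(s['time_s'],2),s['tcp_pos'].round(4),s['eef_rot'].round(2),'F',s['contact_force'].round(1),'w',round(s['gripper_width'],4),'j',s['joints'].round(0))
E
python3 - <<'E'
from h import *
R=pose()[1]
a=plan([.40,.30,.36],down(-14.9),13)
b=plan([.502,-.2,.25],down(-14.9),15,a)
c=plan([.502,-.2,.24],down(-108),14,b)
E
```

```text
total tool shift [ 0.3095  0.2823 -0.1334] turn [ 0.0001 -0.      0.0003] dist 0.44 0.0
0.0238 0.0217 -0.0103 0.0000 -0.0000 0.0000; 0.0238 0.0217 -0.0103 0.0000 -0.0000 0.0000; 0.0238 0.0217 -0.0103 0.0000 -0.0000 0.0000; 0.0238 0.0217 -0.0103 0.0000 -0.0000 0.0000; 0.0238 0.0217 -0.0103 0.0000 -0.0000 0.0000; 0.0238 0.0217 -0.0103 0.0000 -0.0000 0.0000; 0.0238 0.0217 -0.0103 0.0000 -0.0000 0.0000; 0.0238 0.0217 -0.0103 0.0000 -0.0000 0.0000; 0.0238 0.0217 -0.0103 0.0000 -0.0000 0.0000; 0.0238 0.0217 -0.0103 0.0000 -0.0000 0.0000; 0.0238 0.0217 -0.0103 0.0000 -0.0000 0.0000; 0.0238 0.0217 -0.0103 0.0000 -0.0000 0.0000; 0.0238 0.0217 -0.0103 0.0000 -0.0000 0.0000
total tool shift [0.2271 0.457  0.11  ] turn [0. 0. 0.] dist 0.522 0.0
0.0151 0.0305 0.0073 0.0000 0.0000 0.0000; 0.0151 0.0305 0.0073 0.0000 0.0000 0.0000; 0.0151 0.0305 0.0073 0.0000 0.0000 0.0000; 0.0151 0.0305 0.0073 0.0000 0.0000 0.0000; 0.0151 0.0305 0.0073 0.0000 0.0000 0.0000; 0.0151 0.0305 0.0073 0.0000 0.0000 0.0000; 0.0151 0.0305 0.0073 0.0000 0.0000 0.0000; 0.0151 0.0305 0.0073 0.0000 0.0000 0.0000; 0.0151 0.0305
[... 307 characters left out ...]
.   -0.    0.01] turn [ 0.     -0.      1.6249] dist 0.01 93.1
0.0000 -0.0000 0.0007 0.0000 -0.0000 0.1161; -0.0000 -0.0000 0.0007 0.0000 -0.0000 0.1161; -0.0000 -0.0000 0.0007 0.0000 -0.0000 0.1161; -0.0000 -0.0000 0.0007 0.0000 -0.0000 0.1161; -0.0000 -0.0000 0.0007 0.0000 -0.0000 0.1161; -0.0000 -0.0000 0.0007 0.0000 -0.0000 0.1161; -0.0000 -0.0000 0.0007 0.0000 -0.0000 0.1161; -0.0000 -0.0000 0.0007 0.0000 -0.0000 0.1161; -0.0000 -0.0000 0.0007 0.0000 -0.0000 0.1161; -0.0000 -0.0000 0.0007 0.0000 -0.0000 0.1161; 0.0000 -0.0000 0.0007 0.0000 -0.0000 0.1161; 0.0000 -0.0000 0.0007 0.0000 -0.0000 0.1161; 0.0000 -0.0000 0.0007 0.0000 -0.0000 0.1161; 0.0000 -0.0000 0.0007 0.0000 -0.0000 0.1161
```

```bash
python3 -m inch '0.02 0.02 -0.01 0 0 0 1; 0.024 0.022 -0.012 0 0 0 1; 0.024 0.022 -0.012 0 0 0 1; 0.024 0.022 -0.012 0 0 0 1; 0.024 0.022 -0.012 0 0 0 1; 0.024 0.022 -0.012 0 0 0 1; 0.024 0.022 -0.01 0 0 0 1; 0.024 0.022 -0.01 0 0 0 1; 0.024 0.022 -0.01 0 0 0 1; 0.024 0.022 -0.01 0 0 0 1; 0.024 0.022 -0.01 0 0 0 1; 0.024 0.022 -0.01 0 0 0 1; 0.024 0.022 -0.01 0 0 0 1'; python3 -c "
from h import *
st()
plan([.502,-.2,.25],down(-14.9),15)"
```

```text
time_s: 2.33
tcp_pos: [0.3986, 0.2972, 0.3674]
eef_rot: [-180.0, -0.0, -14.9]
contact_force: [1.0, 0.5, -0.6]
gripper_width: 0.088
2.33 [0.3986 0.2972 0.3674] [-1.7995e+02 -2.0000e-02 -1.4870e+01] F [ 1.   0.5 -0.6] w 0.088 j [ 59.  -0.  -7.   0. -83.  16.]
total tool shift [0.2275 0.4541 0.1171] turn [-0.0008 -0.0003  0.0005] dist 0.521 0.1
0.0152 0.0303 0.0078 -0.0001 -0.0000 0.0000; 0.0152 0.0303 0.0078 -0.0001 -0.0000 0.0000; 0.0152 0.0303 0.0078 -0.0001 -0.0000 0.0000; 0.0152 0.0303 0.0078 -0.0001 -0.0000 0.0000; 0.0152 0.0303 0.0078 -0.0001 -0.0000 0.0000; 0.0152 0.0303 0.0078 -0.0001 -0.0000 0.0000; 0.0152 0.0303 0.0078 -0.0001 -0.0000 0.0000; 0.0152 0.0303 0.0078 -0.0001 -0.0000 0.0000; 0.0152 0.0303 0.0078 -0.0001 -0.0000 0.0000; 0.0152 0.0303 0.0078 -0.0001 -0.0000 0.0000; 0.0152 0.0303 0.0078 -0.0001 -0.0000 0.0000; 0.0152 0.0303 0.0078 -0.0001 -0.0000 0.0000; 0.0152 0.0303 0.0078 -0.0001 -0.0000 0.0000; 0.0152 0.0303 0.0078 -0.0001 -0.0000 0.0000; 0.0152 0.0303 0.0078 -0.0001 -0.0000 0.0000
```

```bash
python3 -m inch '0.015 0.03 0 0 0 0 1; 0.015 0.03 0 0 0 0 1; 0.015 0.03 0 0 0 0 1; 0.015 0.03 0 0 0 0 1; 0.015 0.03 0 0 0 0 1; 0.015 0.03 0 0 0 0 1; 0.015 0.03 0 0 0 0 1; 0.015 0.03 0.01 0 0 0.1 1; 0.018 0.029 0.01 0 0 0 1; 0.018 0.029 0.015 0 0 0 1; 0.018 0.029 0.015 0 0 0 1; 0.018 0.029 0.015 0 0 0 1; 0.018 0.029 0.015 0 0 0 1; 0.018 0.029 0.015 0 0 0 1; 0.018 0.029 0.01 0 0 0 1'; python3 -m inch '0 0 0.002 0 0 0.12 1; 0 0 0.002 0 0 0.12 1; 0 0 0.002 0 0 0.12 1; 0 0 0.002 0 0 0.12 1; 0 0 0 0 0 0.12 1; 0 0 0 0 0 0.12 1; 0 0 0 0 0 0.12 1; 0 0 0 0 0 0.12 1; 0 0 0 0 0 0.12 1; 0 0 0 0 0 0.12 1; 0 0 0 0 0 0.12 1; 0 0 0 0 0 0.12 1; 0 0 0 0 0 0.085 1; 0 0 0 0 0 0 1; 0 0 0 0 0 0 1'; python3 -c "
from h import *
st(); C=K('wrist'); cap('wrist','w1.png'); 
q=[(x['xy'],x['p']) for x in r.recognise('gauge','wrist')]; print(q)
for a,_ in q: print(onz('wrist',a,.07,C))
print(r.recognise('clip_rack','wrist'))
im=cv2.imread('pics/w1.png')
a=np.array([.5213,-.1397,.07]);b=np.array([.482,-.2604,.07])
print(proj('wrist',[a,b,(a+b)/2],C))
np.save('C1.npy',np.array([C[0],C[1],C[2],C[3]],dtype=object),allow_pickle=True)
"
```

```text
time_s: 3.58
tcp_pos: [0.4984, -0.2001, 0.2603]
eef_rot: [-180.0, 0.0, -20.6]
contact_force: [0.5, 0.2, 0.6]
gripper_width: 0.0879
time_s: 4.83
tcp_pos: [0.4989, -0.1984, 0.2537]
eef_rot: [-180.0, 0.0, -107.8]
contact_force: [-0.3, 0.4, -0.6]
gripper_width: 0.088
4.83 [ 0.4989 -0.1984  0.2537] [-179.99    0.   -107.83] F [-0.3  0.4 -0.6] w 0.088 j [ -1.   6. -14.  -0. -69. -17.]
[([316.8, 173.6], 0.83), ([163.0, 195.6], 0.74), ([436.4, 72.5], 0.63)]
[ 0.50187484 -0.20347131  0.07      ]
[ 0.65796628 -0.22964685  0.07      ]
[ 0.36714482 -0.25998423  0.07      ]
[{'xy': [326.5, 156.4], 'p': 0.79}]
[[317.95868114 235.71448578]
 [318.17583407 111.57446857]
 [318.06314495 176.7160994 ]]
```

View pics/w1.png

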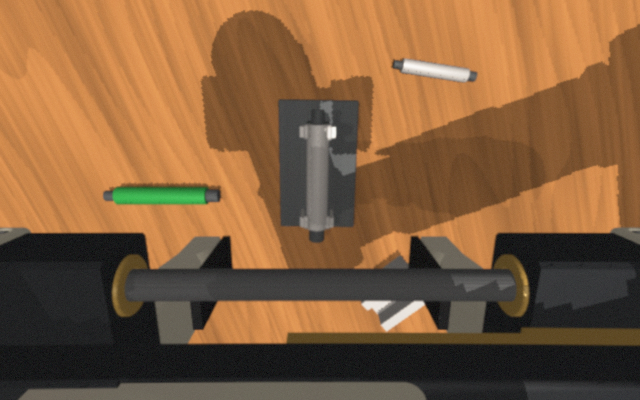

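```bash
python3 -c "
from h import *
C=tuple(np.load('C1.npy',allow_pickle=True)); C=tuple(np.array(c,float) for c in C)
a=onz('w',(318,109.5),.07,C);b=onz('w',(316.8,241.5),.07,C);m=(a+b)/2;d=b-a
ang=np.degrees(np.arctan2(-d[1],-d[0]));print(a,b,m,np.linalg.norm(d),np.degrees(np.arctan2(d[1],d[0])))
print(onz('w',(317,125),.07,C),onz('w',(317,226),.07,C))
s=plan([m[0],m[1],.062],down(-108),7)
"
```

```text
[ 0.48156989 -0.26227389  0.07      ] [ 0.52448811 -0.13383964  0.07      ] [ 0.503029   -0.19805676  0.07      ] 0.13541539389974214 71.52217890176169
[ 0.48694543 -0.24880783  0.07      ] [ 0.51890736 -0.15034786  0.07      ]
total tool shift [-0.0016 -0.0038  0.1916] turn [-0.0002  0.      0.0024] dist 0.192 0.1
-0.0002 -0.0005 0.0274 -0.0000 0.0000 0.0003; -0.0002 -0.0005 0.0274 -0.0000 0.0000 0.0003; -0.0002 -0.0005 0.0274 -0.0000 0.0000 0.0003; -0.0002 -0.0005 0.0274 -0.0000 0.0000 0.0003; -0.0002 -0.0005 0.0274 -0.0000 0.0000 0.0003; -0.0002 -0.0005 0.0274 -0.0000 0.0000 0.0003; -0.0002 -0.0005 0.0274 -0.0000 0.0000 0.0003
```

```bash
python3 -m inch '0 -0.001 0.025 0 0 0 1; 0 -0.001 0.03 0 0 0.002 1; 0 -0.001 0.03 0 0 0 1; 0 -0.001 0.03 0 0 0 1; 0 0 0.03 0 0 0 1; 0 0 0.03 0 0 0 1; 0 0 0.0165 0 0 0 1; 0 0 0 0 0 0 1; 0 0 0 0 0 0 0; 0 0 0 0 0 0 0; 0 0 0 0 0 0 0; 0 0 0 0 0 0 0; 0 0 0 0 0 0 0; 0 0 0 0 0 0 0; 0 0 0 0 0 0 0' 50; python3 -c "
from h import *
st();cap('wrist','w2.png');cap('side','s2.png')"
```

```text
time_s: 6.23
tcp_pos: [0.5029, -0.1996, 0.0626]
eef_rot: [-180.0, 0.0, -108.1]
contact_force: [0.9, 0.2, -0.2]
gripper_width: 0.0466
6.23 [ 0.5029 -0.1996  0.0626] [-1.7995e+02  1.0000e-02 -1.0810e+02] F [ 0.9  0.2 -0.2] w 0.0466 j [ -1.  18. -28.   0. -44. -17.]
```

View pics/s2.png

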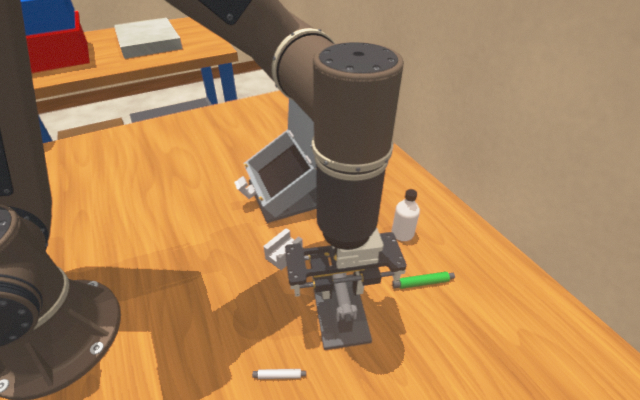

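View pics/w2.png

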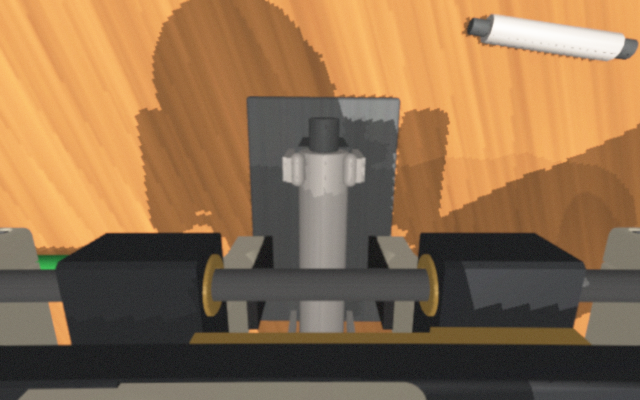

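Gripper still closing (46 mm), centred on the gauge. Continue closing, at slightly lower depth.

```bash
python3 -m inch '0 0 0.002 0 0 0 0; 0 0 0 0 0 0 0; 0 0 0 0 0 0 0; 0 0 0 0 0 0 0; 0 0 0 0 0 0 0; 0 0 0 0 0 0 0; 0 0 0 0 0 0 0; 0 0 0 0 0 0 0; 0 0 0 0 0 0 0; 0 0 0 0 0 0 0' 50
```

```text
time_s: 7.17
tcp_pos: [0.5024, -0.1996, 0.0599]
eef_rot: [180.0, -0.0, -108.1]
contact_force: [-0.7, 0.1, -3.5]
gripper_width: 0.0209
```

```bash
python3 -m inch '0 0 -0.004 0 0 0 0; 0 0 -0.004 0 0 0 0; 0 0 -0.005 0 0 0 0; 0 0 -0.006 0 0 0 0; 0 0 -0.01 0 0 0 0; 0 0 -0.01 0 0 0 0; 0 0 -0.01 0 0 0 0; 0 0 -0.02 0 0 0 0; 0 0 -0.02 0 0 0 0; 0 0 -0.03 0 0 0 0;  0 0 -0.03 0 0 0 0; 0 0 -0.03 0 0 0 0; 0 0 0 0 0 0 0'; python3 -c "
from h import *
st();C=K('wrist');cap('wrist','w3.png');cap('side','s3.png')
p,R=pose();print(C[2]@R.as_matrix(), C[2]@p+C[3])"
```

```text
time_s: 8.25
tcp_pos: [0.5058, -0.2007, 0.2472]
eef_rot: [-179.3, 0.0, -108.0]
contact_force: [1.9, -0.4, -1.0]
gripper_width: 0.0206
8.25 [ 0.5058 -0.2007  0.2472] [-1.7933e+02  5.0000e-02 -1.0804e+02] F [ 1.9 -0.4 -1. ] w 0.0206 j [ -1.   7. -15.   0. -68. -17.]
[[ 7.10922975e-04  9.99964172e-01  8.43499314e-03]
 [-9.63688215e-01  2.93747331e-03 -2.67013847e-01]
 [-2.67029058e-01 -7.93887721e-03  9.63655777e-01]] [0.00352767 0.02627227 0.17687303]
```

View pics/s3.png

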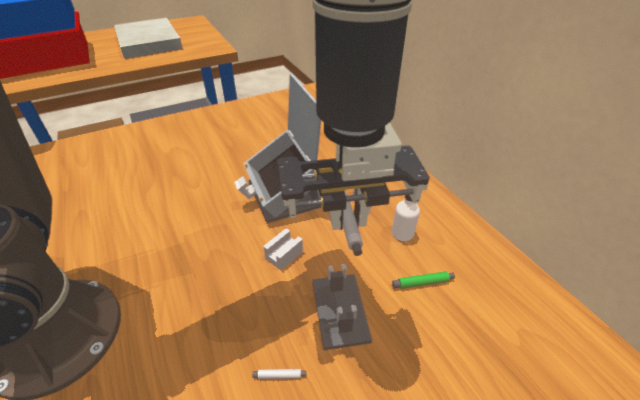

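View pics/w3.png

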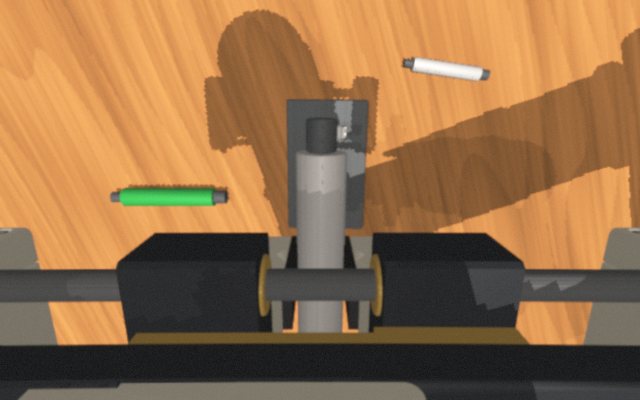

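```bash
python3 -c "
from h import *
C=K('wrist');p,R=pose()
for X in [(.0653,0,-.0098),(.0513,0,-.0208),(.0513,.011,-.0098),(.0513,-.011,-.0098)]: print(X,proj('w',p+R.apply(X),C)[0].round(1))
c=np.load('case.npy');Rc,t=caseT(c);Ct,Cs=K('top'),K('side')
for th in np.arange(2.1,2.36,.05):
    P=[]
    for y in(.093,-.093):
        L=np.array([.071-np.cos(th)*.15, y, .046+np.sin(th)*.15])
        P.append(Rc@L+t)
    print(round(th,2),proj('t',P,Ct).round(1).tolist(),proj('s',P,Cs).round(1).tolist(),P[0].round(3))
"
```

```text
(0.0653, 0, -0.0098) [322.  120.3]
(0.0513, 0, -0.0208) [322.1 157.8]
(0.0513, 0.011, -0.0098) [347.7 153.8]
(0.0513, -0.011, -0.0098) [296.3 153.9]
2.1 [[173.4, 143.6], [279.4, 151.1]] [[285.2, 73.6], [315.8, 109.2]] [0.599 0.254 0.287]
2.15 [[174.1, 139.5], [279.9, 146.8]] [[288.2, 73.2], [319.2, 108.6]] [0.606 0.254 0.287]
2.2 [[174.9, 135.5], [280.4, 142.7]] [[291.2, 72.9], [322.6, 108.2]] [0.614 0.253 0.287]
2.25 [[175.7, 131.6], [280.9, 138.7]] [[294.2, 72.8], [326.0, 108.0]] [0.621 0.253 0.286]
2.3 [[176.6, 127.8], [281.4, 134.8]] [[297.1, 72.9], [329.3, 107.9]] [0.628 0.252 0.284]
2.35 [[177.6, 124.2], [282.0, 131.0]] [[300.0, 73.1], [332.5, 108.0]] [0.636 0.252 0.282]
```

```bash
cat >> h.py <<'E'
def tgt(x,y,z,tilt=0.,ang=0.):
    """case-frame TCP (mm), tool x=-case y turned by ang deg ccw about case z; tilt leans up-vector to +x"""
    c=np.load('case.npy');Rc,t=caseT(c); a=np.radians(tilt)
    tx=np.array([0,-1.,0]);tz=-np.array([np.sin(a),0,np.cos(a)]);M=np.stack([tx,np.cross(tz,tx),tz],1)
    M=Ro.from_euler('z',ang,degrees=True).as_matrix()@M
    return Rc@(np.array([x,y,z])/1000)+t, Ro.from_matrix(Rc@M)
E
python3 -c "
from h import *
P,R=tgt(-28+9,0,130,4); print(P,R.as_euler('xyz',degrees=True))
a=plan(P,R,14)
P,R=tgt(-28,0,8,4); print(P)
plan(P,R,8,a)
"
```

```text
[0.47172807 0.17004154 0.1650833 ] [-154.            0.          -93.97141974]
total tool shift [-0.3414  0.1453  0.0763] turn [ 0.447  -0.0552 -0.2426] dist 0.379 29.3
-0.0244 0.0104 0.0054 0.0319 -0.0039 -0.0173; -0.0245 0.0101 0.0052 0.0319 -0.0039 -0.0173; -0.0247 0.0099 0.0050 0.0319 -0.0039 -0.0173; -0.0248 0.0096 0.0048 0.0319 -0.0039 -0.0173; -0.0250 0.0093 0.0046 0.0319 -0.0039 -0.0173; -0.0251 0.0090 0.0044 0.0319 -0.0039 -0.0173; -0.0253 0.0087 0.0042 0.0319 -0.0039 -0.0173; -0.0254 0.0084 0.0040 0.0319 -0.0039 -0.0173; -0.0255 0.0081 0.0039 0.0319 -0.0039 -0.0173; -0.0257 0.0078 0.0037 0.0319 -0.0039 -0.0173; -0.0258 0.0074 0.0036 0.0319 -0.0039 -0.0173; -0.0259 0.0071 0.0034 0.0319 -0.0039 -0.0173; -0.0260 0.0068 0.0033 0.0319 -0.0039 -0.0173; -0.0261 0.0064 0.0032 0.0319 -0.0039 -0.0173
[0.52480608 0.16635657 0.0549282 ]
total tool shift [-0.      0.0005  0.1223] turn [0. 0. 0.] dist 0.122 0.0
-0.0000 0.0001 0.0153 0.0000 0.0000 0.0000; -0.0000 0.0001 0.0153 0.0000 0.0000 0.0000; -0.0000 0.0001 0.0153 0.0000 0.0000 0.0000; -0.0000 0.0001 0.0153 0.0000 0.0000 0.0000; -0.0000 0.0001 0.0153 0.0000 0.0000 0.0000; -0.0000 0.0001 0.0153 0.0000 0.0000 0.0000; -0.0000 0.0001 0.0153 0.0000 0.0000 0.0000; -0.0000 0.0001 0.0153 0.0000 0.0000 0.0000
```

```bash
python3 -m inch '-0.024 0.01 0 0.032 -0.004 -0.017 0; -0.0245 0.01 0 0.032 -0.004 -0.017 0; -0.025 0.01 0 0.032 -0.004 -0.017 0; -0.025 0.0095 0 0.032 -0.004 -0.017 0; -0.025 0.0095 0 0.032 -0.004 -0.017 0; -0.025 0.009 0 0.032 -0.004 -0.017 0; -0.025 0.009 0.004 0.032 -0.004 -0.017 0; -0.0255 0.0085 0.004 0.032 -0.004 -0.017 0; -0.0255 0.008 0.004 0.032 -0.004 -0.017 0; -0.0255 0.008 0.004 0.032 -0.004 -0.017 0; -0.026 0.0075 0.004 0.032 -0.004 -0.017 0; -0.026 0.007 0.004 0.032 -0.004 -0.017 0; -0.026 0.007 0.003 0.032 -0.004 -0.017 0; -0.026 0.0065 0.003 0.032 -0.004 -0.017 0; 0 0 0 0 0 0 0; 0 0 0 0 0 0 0; 0 0 0 0 0 0 0'; python3 -c "
from h import *
st()
P,R=tgt(-28,0,8,4); plan(P,R,1)
cap('top','t4.png');cap('side','s4.png');C=K('wrist');cap('wrist','w4.png')
c=np.load('case.npy');Rc,t=caseT(c)
for nn,CC,f in (('w',C,'w4'),('s',K('side'),'s4')):
  im=cv2.imread('pics/%s.png'%f)
  for z,col in((46,(0,0,255)),(0,(0,255,255))):
    q=proj(nn,[Rc@(np.array([x,y,z])/1000)+t for x,y in [(-65,-85),(-65,85),(65,85),(65,-85),(-65,-85)]],CC)
    cv2.polylines(im,[np.int32(q)],False,col,1)
  cv2.imwrite('pics/%so.png'%f,im)
"
```

```text
time_s: 9.77
tcp_pos: [0.4684, 0.1696, 0.1907]
eef_rot: [-154.3, 0.0, -94.2]
contact_force: [0.5, 0.1, -3.2]
gripper_width: 0.0204
9.77 [0.4684 0.1696 0.1907] [-1.5427e+02  1.0000e-02 -9.4220e+01] F [ 0.5  0.1 -3.2] w 0.0204 j [ 55.  -7. -56.  41. -35. -92.]
total tool shift [-0.0009  0.0081  0.1468] turn [ 0.0047 -0.0018 -0.0039] dist 0.147 0.4
-0.0009 0.0081 0.1468 0.0047 -0.0018 -0.0039
```

View pics/w4o.png

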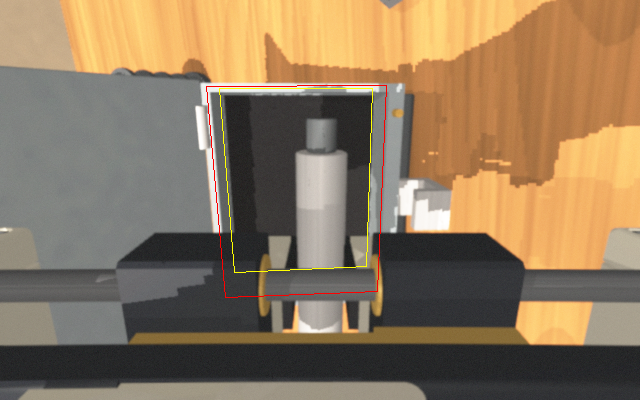

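View pics/s4.png

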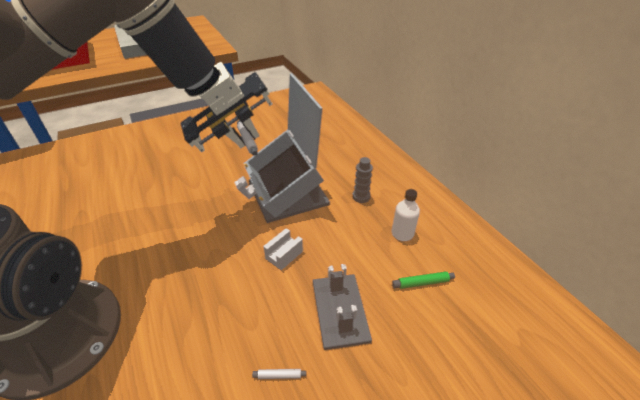

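View pics/t4.png

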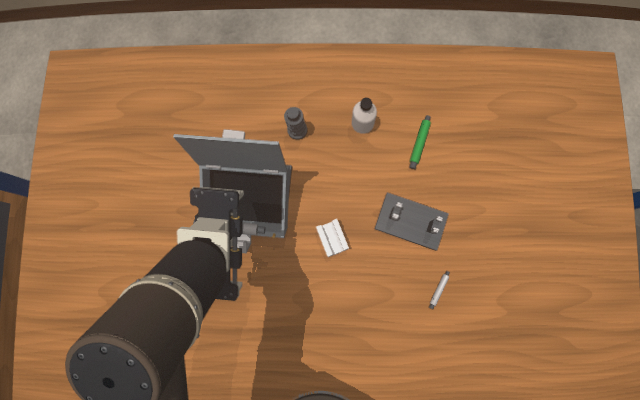

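```bash
python3 -m inch '0 0.002 0.02 0 0 0 0; 0 0.002 0.02 0.002 -0.001 -0.002 0; 0 0.002 0.02 0.002 -0.001 -0.002 0; 0 0.002 0.02 0 0 0 0; 0 0.001 0.015 0 0 0 0; 0 0 0.01 0 0 0 0; 0 0 0.005 0 0 0 0; 0 0 0 0 0 0 0; 0 0 0 0 0 0 0'; python3 -c "
from h import *
st()
P,R=tgt(-29,0,8,4); plan(P,R,1)
cap('top','t5.png');cap('side','s5.png');C=K('wrist');cap('wrist','w5.png')
c=np.load('case.npy');Rc,t=caseT(c)
for nn,CC,f in (('w',C,'w5'),('s',K('side'),'s5')):
  im=cv2.imread('pics/%s.png'%f)
  for z,col in((46,(0,0,255)),(0,(0,255,255))):
    q=proj(nn,[Rc@(np.array([x,y,z])/1000)+t for x,y in [(-65,-85),(-65,85),(65,85),(65,-85),(-65,-85)]],CC)
    cv2.polylines(im,[np.int32(q)],False,col,1)
  cv2.imwrite('pics/%so.png'%f,im)
im=cv2.imread('pics/s5.png');cv2.imwrite('pics/s5z.png',cv2.resize(im[60:240,160:400],None,fx=3.3,fy=3.3,interpolation=2))
"
```

```text
time_s: 10.67
tcp_pos: [0.5228, 0.1761, 0.1144]
eef_rot: [-156.4, -0.6, -94.4]
contact_force: [0.2, 0.1, -2.7]
gripper_width: 0.0205
10.67 [0.5228 0.1761 0.1144] [-156.44   -0.61  -94.35] F [ 0.2  0.1 -2.7] w 0.0205 j [  41.    5.  -58.   59.  -20. -100.]
total tool shift [0.0089 0.0223 0.0558] turn [ 0.0427 -0.0125 -0.0016] dist 0.061 2.5
0.0089 0.0223 0.0558 0.0427 -0.0125 -0.0016
```

View pics/w5o.png

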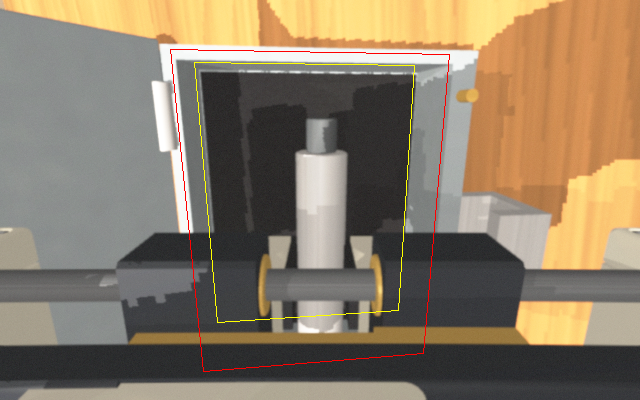

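View pics/s5z.png

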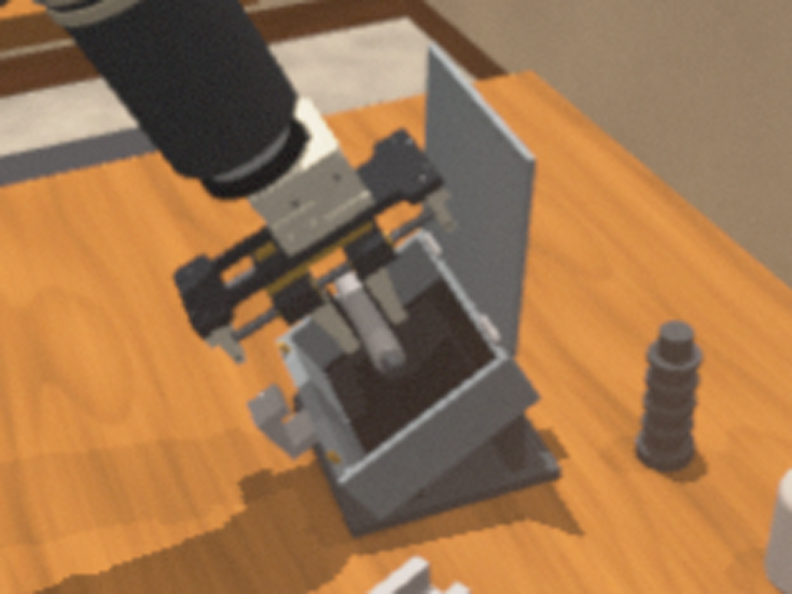

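```bash
cat > log.py <<'E'
from h import *
import json
s=r.get_state()
open('log.jsonl','a').write(json.dumps({k:np.array(s[k]).tolist() for k in('joints','tcp_pos','eef_rot')})+'\n'); st()
E
python3 log.py
python3 -m inch '0 0 -0.015 0 0 0 0; 0 0 -0.025 0 0 0 0; 0 0 -0.025 0 0 0 0; 0 0 -0.02 0 0 0 0; 0 0 0 0 0 0 0; 0 0 0 0 0 0 0'; python3 log.py
python3 -m inch '0 0.005 -0.02 -0.04 0 0 0; 0 0.01 -0.02 -0.06 0 0 0; 0 0.01 -0.02 -0.06 0 0 0; 0 0 0 -0.06 0 0 0; 0 0 0 0 0 0 0; 0 0 0 0 0 0 0';  python3 log.py
python3 -m inch '0 0 0 0 0.1 0 0; 0 0 0 0 0.1 0 0; 0 0 0 0 0 0.1 0; 0 0 0 0 0 0.1 0; 0 0 0 0 0 0 0; 0 0 0 0 0 0 0';  python3 log.py
python3 -m inch '0 -0.02 0 -0.1 -0.1 0 0; 0 -0.02 0 -0.1 -0.1 0 0; 0 -0.02 0 0 -0.05 -0.1 0; 0 -0.02 0 0 0 -0.1 0; 0 0 0 0 0 0 0; 0 0 0 0 0 0 0';  python3 log.py
```

```text
10.82 [0.5225 0.177  0.115 ] [-156.39   -0.55  -94.26] F [ 0.9  1.2 -2.3] w 0.0209 j [  41.    5.  -58.   59.  -20. -100.]
time_s: 11.32
tcp_pos: [0.4885, 0.1817, 0.1938]
eef_rot: [-156.3, -0.4, -94.2]
contact_force: [0.0, 0.2, -2.0]
gripper_width: 0.021
11.32 [0.4885 0.1817 0.1938] [-156.34   -0.38  -94.16] F [ 0.   0.2 -2. ] w 0.021 j [ 54.  -4. -51.  36. -36. -85.]
time_s: 11.82
tcp_pos: [0.4448, 0.1835, 0.2386]
eef_rot: [-169.0, -0.7, -94.4]
contact_force: [-0.3, -0.6, -2.7]
gripper_width: 0.0207
11.82 [0.4448 0.1835 0.2386] [-169.02   -0.66  -94.43] F [-0.3 -0.6 -2.7] w 0.0207 j [ 54.  -5. -33.  12. -57. -64.]
time_s: 12.32
tcp_pos: [0.4438, 0.183, 0.2383]
eef_rot: [-166.7, -9.6, -107.7]
contact_force: [-0.2, 0.1, -3.3]
gripper_width: 0.0208
12.32 [0.4438 0.183  0.2383] [-166.69   -9.56 -107.73] F [-0.2  0.1 -3.3] w 0.0208 j [ 58.   0. -32.  17. -65. -83.]
time_s: 12.82
tcp_pos: [0.5187, 0.1626, 0.248]
eef_rot: [-176.2, 2.0, -94.9]
contact_force: [-0.2, -1.0, -2.7]
gripper_width: 0.0205
12.82 [0.5187 0.1626 0.248 ] [-176.19    2.05  -94.93] F [-0.2 -1.  -2.7] w 0.0205 j [ 39.   5. -18.   1. -63. -44.]
```

```bash
cat > kin.py <<'E'
from h import *
import json
from scipy.optimize import least_squares
rz=lambda a:Ro.from_euler('z',a,degrees=True);ry=lambda a:Ro.from_euler('y',a,degrees=True);rx=lambda a:Ro.from_euler('x',a,degrees=True)
S4,S6=1,1
def fk(q,p,s=(1,1)):
    a1,d,h1,ax,L2,bx,by,bz,cx,cy,cz=p[:11]
    A=rz(q[0]);B=A*ry(q[1]);Cc=B*ry(-q[2]);D=Cc*rx(s[0]*q[3])*ry(-q[4]);E=D*rx(s[1]*q[5])
    pos=A.apply([a1,d,h1])+B.apply([ax,0,L2])+Cc.apply([bx,by,bz])+D.apply([cx,cy,cz])
    return pos,E*Ro.from_rotvec(p[11:14])
D=[json.loads(l) for l in open('log.jsonl')]
D.append(dict(joints=[91.6213175,20.5928636,.633973,-.0216704,-70.1335447,-16.5064622],tcp_pos=[0.17329082, 0.65188229, 0.22560318],eef_rot=[179.905586,-6.73387e-03,-14.8925199]))
def res(p,s):
    o=[]
    for e in D:
        P,R=fk(e['joints'],p,s); o+=list(P-e['tcp_pos'])+list((R.inv()*Ro.from_euler('xyz',e['eef_rot'],degrees=True)).as_rotvec()*.2)
    return np.concatenate([o,1e-4*np.array(p[:11])])
if __name__=='__main__':
  best=None
  for s in [(1,1),(1,-1),(-1,1),(-1,-1)]:
   for k in range(8):
    x0=np.r_[.05,-.19*(1 if k%2 else -1),.3,0,.35,.35,0,0,.25,0,0,Ro.random(random_state=k).as_rotvec()]
    f=least_squares(lambda p:res(p,s),x0)
    if best is None or f.cost<best[0]: best=(f.cost,s,f.x)
  print(best[0],best[1],best[2].round(4)); print(np.abs(res(best[2],best[1])).max())
  np.save('kin.npy',np.r_[best[1],best[2]])
E
python3 kin.py
```

```text
3.980354157584394e-09 (-1, -1) [ 0.     -0.      0.1988 -0.      0.6016  0.4636 -0.      0.      0.378
 -0.1918  0.      2.4184 -2.4184  2.4184]
6.0160004755233655e-05
```

```bash
cat >> kin.py <<'E'
lo=np.array([-176.03,-82.01,-58.28,-173.87,-174.79,-173.66]);hi=np.array([176.03,121.73,71.71,95.51,-.11,173.66])
try:
    _k=np.load('kin.npy'); KS=tuple(_k[:2]); KP=_k[2:]
except Exception: pass
def ik(pos,rot,seeds=None,tries=6,m=1.0):
    out=[]
    def f(q):
        P,R=fk(q,KP,KS); return np.r_[(P-pos)*5,(R.inv()*rot).as_rotvec()]
    rng=np.random.default_rng(0)
    base=seeds or [[41,5,-50,40,-40,-90]]
    for k in range(tries):
        x0=np.array(base[k%len(base)],float)+(rng.normal(0,20,6) if k>=len(base) else 0)
        x0=np.clip(x0,lo+m+.1,hi-m-.1)
        s=least_squares(f,x0,bounds=(lo+m,hi-m),x_scale=30,max_nfev=200)
        if s.cost<1e-8: return s.x
    return None
E
python3 - <<'E'
from kin import *
for x,z in [(-28,8),(-28,80),(-28,130),(0,8)]:
  for b in (0,):
    for t in (4,8,12,16,20,26,30):
      P,R=tgt(x,0,z,t); q=ik(P,R); 
      print(x,z,t,None if q is None else q.round(0))
E
```

```text
-28 8 4 None
-28 8 8 None
-28 8 12 None
-28 8 16 [ 43.  13. -49.  29. -21. -73.]
-28 8 20 [ 43.  14. -41.  15. -28. -60.]
-28 8 26 [ 40.  17. -32.   5. -38. -47.]
-28 8 30 [ 38.  19. -27.  -0. -44. -42.]
-28 80 4 None
-28 80 8 None
-28 80 12 [ 49.   3. -52.  32. -27. -81.]
-28 80 16 [ 48.   5. -46.  21. -33. -69.]
-28 80 20 [ 46.   6. -40.  13. -38. -60.]
-28 80 26 [ 43.   9. -32.   4. -46. -50.]
-28 80 30 [ 41.  12. -28.  -0. -51. -45.]
-28 130 4 None
-28 130 8 [ 54.  -4. -55.  36. -32. -88.]
-28 130 12 [ 53.  -3. -49.  26. -36. -78.]
-28 130 16 [ 52.  -1. -44.  18. -40. -69.]
-28 130 20 [ 49.   1. -39.  11. -45. -61.]
-28 130 26 [ 46.   4. -31.   4. -52. -52.]
-28 130 30 [ 43.   7. -27.  -0. -56. -47.]
0 8 4 None
0 8 8 None
0 8 12 [ 39.  12. -53.  46. -17. -85.]
0 8 16 [ 41.  13. -44.  24. -25. -67.]
0 8 20 [ 41.  15. -37.  14. -31. -56.]
0 8 26 [ 38.  18. -28.   4. -41. -45.]
0 8 30 [ 36.  20. -24.  -0. -47. -40.]
```

```bash
cat >> kin.py <<'E'
def tgt2(x,y,z,tilt,lean,ang=0.):
    """up-vector: tilt to case +x, lean to case +y; ang rotates about case z"""
    c=np.load('case.npy');Rc,t=caseT(c)
    u=np.array([np.tan(np.radians(tilt)),np.tan(np.radians(lean)),1.]);u/=np.linalg.norm(u)
    tz=-u; a=np.radians(ang); tx=np.array([np.sin(a),-np.cos(a),0]); tx-=tz*(tx@tz);tx/=np.linalg.norm(tx)
    return Rc@(np.array([x,y,z])/1000)+t, Ro.from_matrix(Rc@np.stack([tx,np.cross(tz,tx),tz],1))
E
python3 - <<'E'
from kin import *
for x,y,z in [(-28,0,8),(-29,0,60)]:
  for b in (-30,-20,-10,0,10,20,30):
    row=[]
    for t in (-10,-5,0,4,8,12,16):
      P,R=tgt2(x,y,z,t,b); q=ik(P,R,seeds=[[41,5,-50,40,-40,-90],[20,10,-30,-30,-30,-40]]); row.append('--' if q is None else str(q[2:5].round(0).astype(int)))
    print(x,z,'lean',b,row)
E
```

```text
-28 8 lean -30 ['[-35 -91 -28]', '[-33 -78 -25]', '[-32 -67 -24]', '[-31 -59 -25]', '[-30 -53 -27]', '[-28 -48 -30]', '[-27 -44 -33]']
-28 8 lean -20 ['[-36 -82  -6]', '--', '--', '--', '[-43 -17  -8]', '[-38 -20 -16]', '[-34 -22 -23]']
-28 8 lean -10 ['--', '--', '--', '--', '--', '--', '[-45   9 -17]']
-28 8 lean 0 ['--', '--', '--', '--', '--', '--', '[-49  29 -21]']
-28 8 lean 10 ['--', '--', '--', '--', '--', '[-53  49 -27]', '[-47  35 -31]']
-28 8 lean 20 ['--', '--', '--', '[-56  64 -36]', '[-52  54 -37]', '[-48  44 -39]', '[-43  35 -41]']
-28 8 lean 30 ['--', '[-56  67 -48]', '[-52  59 -47]', '[-49  52 -47]', '[-46  46 -48]', '[-42  40 -49]', '[-39  34 -51]']
-29 60 lean -30 ['[-37 -79 -23]', '[-36 -66 -21]', '[-35 -55 -21]', '[-34 -49 -24]', '[-33 -45 -27]', '[-31 -41 -31]', '[-29 -39 -35]']
-29 60 lean -20 ['--', '--', '--', '--', '[-51   1  -7]', '[-42 -12 -18]', '[-37 -16 -26]']
-29 60 lean -10 ['--', '--', '--', '--', '--', '[-54  24 -15]', '[-45   8 -24]']
-29 60 lean 0 ['--', '--', '--', '--', '--', '[-54  37 -23]', '[-47  23 -29]']
-29 60 lean 10 ['--', '--', '--', '--', '[-56  50 -32]', '[-51  38 -34]', '[-45  28 -38]']
-29 60 lean 20 ['--', '--', '--', '[-54  52 -42]', '[-50  44 -43]', '[-46  37 -45]', '[-42  30 -47]']
-29 60 lean 30 ['--', '[-55  57 -52]', '[-51  50 -52]', '[-48  45 -53]', '[-45  40 -54]', '[-41  35 -55]', '[-38  30 -56]']
```

```bash
python3 - <<'E'
from kin import *
print(r.get_state()['joints'])
seed=[[41,5,-50,40,-40,-90]]
for t,b in [(4,20),(4,24),(2,25),(6,20)]:
  for z in (130,80,50,25,15):
    P,R=tgt2(-26,5,z,t,b); q=ik(P,R,seeds=seed); print(t,b,z,None if q is None else q.round(1))
t,b=4,22
P,R=tgt2(-26,5,130,t,b); print(P,R.as_euler('xyz',degrees=True)); a=plan(P,R,6)
P,R=tgt2(-26,5,26,t,b); plan(P,R,1,a)
E
```

```text
[ 38.92517736   4.60338867 -17.91489053   1.30216596 -63.32158895
 -44.46204657]
4 20 130 [  63.6    6.   -50.2   40.4  -52.1 -102.7]
4 20 80 [  58.4   10.9  -52.6   47.7  -45.  -107. ]
4 20 50 [  54.8   13.9  -53.9   53.5  -41.2 -110.5]
4 20 25 [  51.6   16.4  -54.8   59.2  -38.4 -113.9]
4 20 15 [  50.3   17.4  -55.1   61.6  -37.3 -115.4]
4 24 130 [  64.7    8.7  -48.1   38.9  -56.  -103. ]
4 24 80 [  60.    13.4  -50.3   45.2  -49.3 -106.7]
4 24 50 [  57.    16.3  -51.4   49.9  -45.6 -109.6]
4 24 25 [  54.3   18.8  -52.1   54.5  -42.9 -112.4]
4 24 15 [  53.2   19.8  -52.4   56.4  -41.9 -113.7]
2 25 130 [  65.5    9.1  -49.2   40.9  -56.5 -106.5]
2 25 80 [  60.7   13.9  -51.4   47.6  -49.9 -110.5]
2 25 50 [  57.5   16.9  -52.4   52.6  -46.4 -113.6]
2 25 25 [  54.7   19.3  -53.1   57.3  -43.9 -116.5]
2 25 15 [  53.6   20.3  -53.4   59.3  -42.9 -117.8]
6 20 130 [ 63.    6.3 -48.3  37.6 -52.7 -99. ]
6 20 80 [  58.2   11.2  -50.7   44.1  -45.6 -102.8]
6 20 50 [  55.    14.1  -52.    49.2  -41.7 -105.8]
6 20 25 [  52.1   16.6  -52.9   54.2  -38.7 -108.9]
6 20 15 [  50.9   17.6  -53.2   56.5  -37.6 -110.3]
[0.46602675 0.17544939 0.1615833 ] [-152.26205186  -19.63267386 -103.99114632]
total tool shift [-0.0052  0.0592  0.0829] turn [0.3874 0.4087 0.049 ] dist 0.102 32.4
-0.0009 0.0099 0.0138 0.0646 0.0681 0.0082; -0.0017 0.0107 0.0131 0.0646 0.0681 0.0082; -0.0025 0.0116 0.0122 0.0646 0.0681 0.0082; -0.0032 0.0124 0.0112 0.0646 0.0681 0.0082; -0.0038 0.0131 0.0102 0.0646 0.0681 0.0082; -0.0043 0.0137 0.0090 0.0646 0.0681 0.0082
total tool shift [-0.0388 -0.0073  0.0962] turn [0. 0. 0.] dist 0.104 0.0
-0.0388 -0.0073 0.0962 0.0000 0.0000 0.0000
```

```bash
python3 -m inch '0 0.012 0.005 0.065 0.068 0.008 0; -0.002 0.012 0.012 0.065 0.068 0.008 0; -0.003 0.012 0.013 0.065 0.068 0.008 0; -0.003 0.012 0.013 0.065 0.068 0.008 0; -0.004 0.012 0.013 0.065 0.068 0.008 0; -0.004 0.012 0.01 0.065 0.068 0.008 0; 0 0 0 0 0 0 0; 0 0 0 0 0 0 0'; python3 -c "
from kin import *
st()
P,R=tgt2(-26,5,27,4,22); plan(P,R,8)"
```

```text
time_s: 13.48
tcp_pos: [0.4645, 0.1753, 0.1656]
eef_rot: [-152.2, -19.7, -103.6]
contact_force: [0.7, -0.4, -1.9]
gripper_width: 0.0207
13.48 [0.4645 0.1753 0.1656] [-152.18  -19.7  -103.62] F [ 0.7 -0.4 -1.9] w 0.0207 j [  65.    7.  -49.   40.  -55. -102.]
total tool shift [-0.04   -0.0067  0.0993] turn [-0.0037  0.0018  0.006 ] dist 0.107 0.4
-0.0050 -0.0008 0.0124 -0.0005 0.0002 0.0007; -0.0050 -0.0008 0.0124 -0.0005 0.0002 0.0007; -0.0050 -0.0008 0.0124 -0.0005 0.0002 0.0007; -0.0050 -0.0008 0.0124 -0.0005 0.0002 0.0007; -0.0050 -0.0008 0.0124 -0.0005 0.0002 0.0007; -0.0050 -0.0008 0.0124 -0.0005 0.0002 0.0007; -0.0050 -0.0008 0.0124 -0.0005 0.0002 0.0007; -0.0050 -0.0008 0.0124 -0.0005 0.0002 0.0007
```

```bash
python3 -m inch '-0.005 -0.001 0.0125 0 0 0.001 0; -0.005 -0.001 0.0125 0 0 0.001 0; -0.005 -0.001 0.0125 0 0 0.001 0; -0.005 -0.001 0.0125 0 0 0.001 0; -0.005 -0.001 0.0125 0 0 0.001 0; -0.004 -0.001 0.01 0 0 0 0; -0.003 0 0.007 0 0 0 0; 0 0 0 0 0 0 0; 0 0 0 0 0 0 0'; python3 -c "
from kin import *
st()
P,R=tgt2(-26,5,27,4,22); plan(P,R,1)
cap('wrist','w6.png');cap('side','s6.png')
im=cv2.imread('pics/s6.png');cv2.imwrite('pics/s6z.png',cv2.resize(im[60:240,160:400],None,fx=3.3,fy=3.3,interpolation=2))
"
```

```text
time_s: 14.23
tcp_pos: [0.5094, 0.1721, 0.0932]
eef_rot: [-152.0, -19.3, -104.2]
contact_force: [0.7, 0.1, -2.1]
gripper_width: 0.0212
14.23 [0.5094 0.1721 0.0932] [-152.03  -19.32 -104.21] F [ 0.7  0.1 -2.1] w 0.0212 j [  55.   15.  -53.   52.  -43. -110.]
total tool shift [-0.0085  0.002   0.0205] turn [-0.0028  0.0031 -0.0057] dist 0.022 0.4
-0.0085 0.0020 0.0205 -0.0028 0.0031 -0.0057
```

View pics/w6.png

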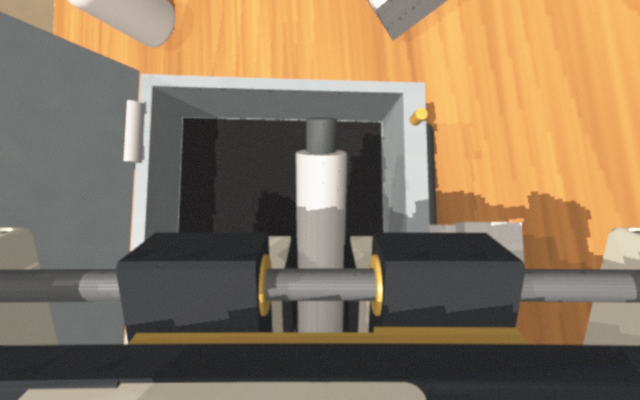

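View pics/s6z.png

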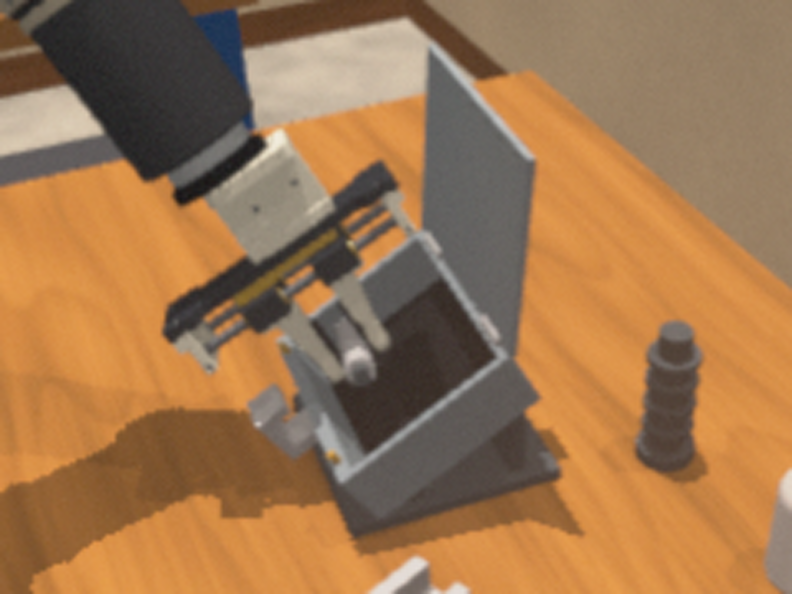

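```bash
python3 -m inch '-0.003 0.001 0.007 0 0.001 -0.002 0; -0.003 0.001 0.007 0 0.001 -0.002 0; -0.002 0 0.004 0 0 0 0; 0 0 0 0 0 0 0; 0 0 0 0 0 0 0' 12; python3 -c "
from kin import *
st()
P,R=tgt2(-26,5,27,4,22); plan(P,R,1)"; python3 -m inch '-0.001 0 0.002 0 0 0 0; -0.001 0 0.002 0 0 0 0; -0.001 0 0.002 0 0 0 0; -0.001 0 0.002 0 0 0 0;-0.001 0 0.002 0 0 0 0; 0 0 0 0 0 0 0'; python3 -c "
from kin import *
st()
P,R=tgt2(-26,5,27,4,22); plan(P,R,1);cap('wrist','w7.png')"
```

```text
time_s: 14.75
tcp_pos: [0.5161, 0.1727, 0.0744]
eef_rot: [-152.1, -19.6, -104.0]
contact_force: [-0.3, -0.1, -2.5]
gripper_width: 0.0213
14.75 [0.5161 0.1727 0.0744] [-152.07  -19.57 -104.02] F [-0.3 -0.1 -2.5] w 0.0213 j [  54.   17.  -54.   56.  -41. -113.]
total tool shift [-0.0003 -0.0003  0.0025] turn [-0.0031  0.0008 -0.0009] dist 0.003 0.2
-0.0003 -0.0003 0.0025 -0.0031 0.0008 -0.0009
time_s: 15.25
tcp_pos: [0.5211, 0.173, 0.0638]
eef_rot: [-152.1, -19.6, -104.0]
contact_force: [-0.5, -0.1, -1.1]
gripper_width: 0.0217
15.25 [0.5211 0.173  0.0638] [-152.09  -19.59 -104.02] F [-0.5 -0.1 -1.1] w 0.0217 j [  52.   18.  -54.   59.  -40. -115.]
total tool shift [ 0.0048 -0.0006 -0.0081] turn [-0.0028  0.0004 -0.0008] dist 0.009 0.2
0.0048 -0.0006 -0.0081 -0.0028 0.0004 -0.0008
```

View pics/w7.png

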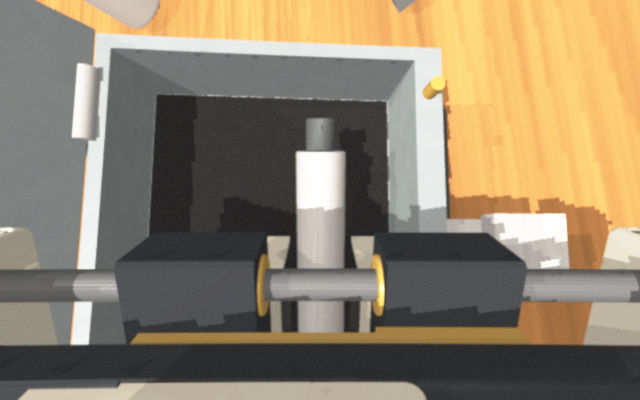

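```bash
python3 -m inch '-0.001 0 0.002 0 0 0 0; -0.001 0 0.002 0 0 0 0; 0 0 0 0 0 0 0; 0 0 0 0 0 0 0' 6; python3 -m inch '0 0 0 0 0 0 0.26; 0 0 0 0 0 0 0.28; 0 0 0 0 0 0 0.31; 0 0 0 0 0 0 0.31; 0 0 0 0 0 0 0.31; 0 0 0 0 0 0 0.31'; python3 -c "
from kin import *
st();cap('wrist','w8.png');cap('side','s8.png')
im=cv2.imread('pics/s8.png');cv2.imwrite('pics/s8z.png',cv2.resize(im[60:240,160:400],None,fx=3.3,fy=3.3,interpolation=2))"
```

```text
time_s: 15.63
tcp_pos: [0.5231, 0.1737, 0.06]
eef_rot: [-152.1, -19.6, -104.0]
contact_force: [0.0, 0.1, -2.0]
gripper_width: 0.0215
time_s: 16.13
tcp_pos: [0.523, 0.1735, 0.0602]
eef_rot: [-152.1, -19.6, -104.0]
contact_force: [0.3, -0.6, -0.6]
gripper_width: 0.0268
16.13 [0.523  0.1735 0.0602] [-152.07  -19.56 -104.01] F [ 0.3 -0.6 -0.6] w 0.0268 j [  52.   19.  -54.   59.  -40. -115.]
```

View pics/w8.png

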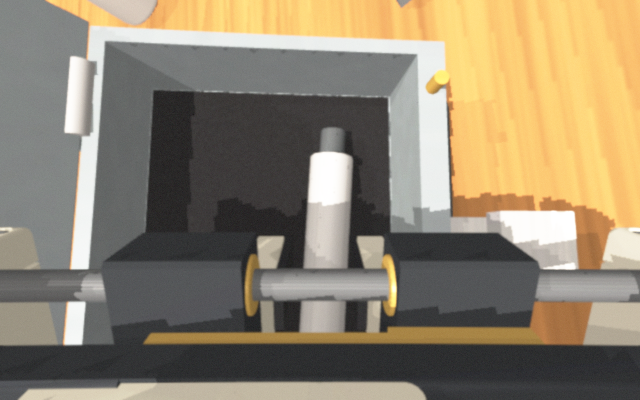

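View pics/s8z.png

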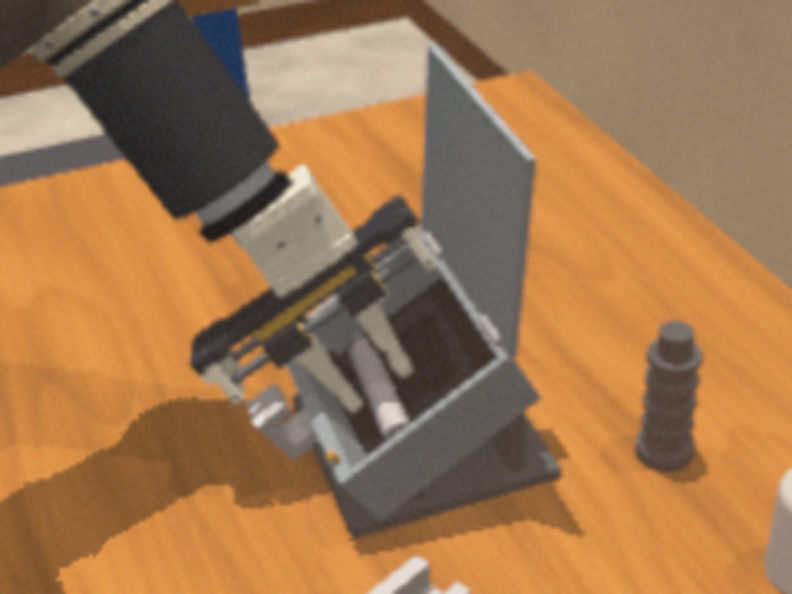

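```bash
python3 -m inch '0.001 0 -0.003 0 0 0 0.31; 0.002 0 -0.005 0 0 0 0.31; 0.003 0 -0.007 0 0 0 0.31; 0.004 0.001 -0.01 0 0 0 0.31; 0.004 0.001 -0.01 0 0 0 0.31; 0.005 0.001 -0.012 0 0 0 0.31; 0.005 0.001 -0.012 0 0 0 0.31; 0.006 0.001 -0.015 0 0 0 0.31; 0.006 0.001 -0.015 0 0 0 0.31; 0.006 0.001 -0.015 0 0 0 0.31; 0 0 0 0 0 0 0.31; 0 0 0 0 0 0 0.31'; python3 -c "
from kin import *
st();cap('wrist','w9.png');cap('top','t9.png')
im=cv2.imread('pics/t9.png');cv2.imwrite('pics/t9z.png',cv2.resize(im[100:280,150:390],None,fx=3.3,fy=3.3,interpolation=2))"
```

```text
time_s: 17.23
tcp_pos: [0.4672, 0.1781, 0.1585]
eef_rot: [-152.1, -19.4, -104.0]
contact_force: [-0.5, -0.3, -0.2]
gripper_width: 0.0271
17.23 [0.4672 0.1781 0.1585] [-152.07  -19.42 -103.95] F [-0.5 -0.3 -0.2] w 0.0271 j [  64.    8.  -49.   40.  -53. -104.]
```

View pics/w9.png

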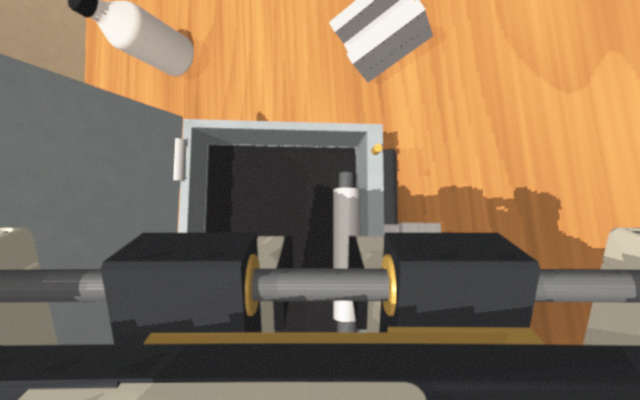

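View pics/t9z.png

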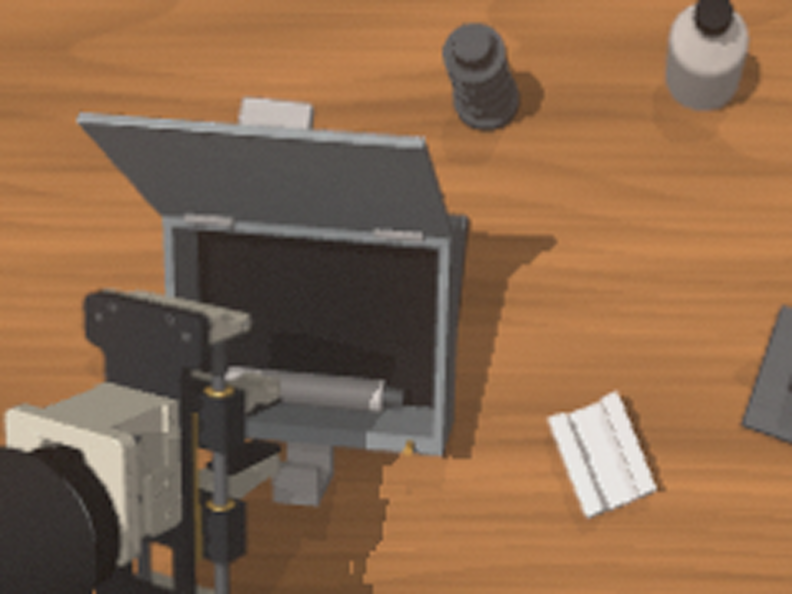

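```bash
python3 - <<'E'
from kin import *
c=np.load('case.npy');Rc,t=caseT(c)
def lidp(th,s,y,n):  # s from hinge, n outward normal offset (mm)
    d=np.array([-np.cos(th),0,np.sin(th)]);nn=np.array([np.sin(th),0,np.cos(th)])
    return Rc@(np.array([71,y,46])/1000+(d*s+nn*n)/1000)+t
for th in (2.2,1.9,1.49,1.3): print(th,lidp(th,150,-40,6).round(3),lidp(th,100,0,40).round(3))
R=down(-94)
a=plan([.46,.16,.34],R,8)
b=plan([.66,.125,.34],R,6,a)
d=plan([.66,.125,.262],R,3,b)
e=plan([.50,.136,.25],R,8,d)
for P in ([.46,.16,.34],[.56,.15,.34],[.66,.125,.34],[.66,.125,.26],[.5,.136,.25]): print(ik(np.array(P),R).round(0))
E
```

```text
2.2 [0.61  0.12  0.286] [0.642 0.158 0.233]
1.9 [0.566 0.123 0.286] [0.611 0.16  0.243]
1.49 [0.509 0.127 0.264] [0.568 0.163 0.242]
1.3 [0.486 0.129 0.247] [0.548 0.165 0.236]
total tool shift [ 0.0784 -0.0751 -0.1479] turn [-0.4513 -0.3754 -0.0863] dist 0.183 34.0
0.0098 -0.0094 -0.0185 -0.0564 -0.0469 -0.0108; 0.0090 -0.0082 -0.0194 -0.0564 -0.0469 -0.0108; 0.0082 -0.0070 -0.0203 -0.0564 -0.0469 -0.0108; 0.0073 -0.0058 -0.0210 -0.0564 -0.0469 -0.0108; 0.0063 -0.0045 -0.0216 -0.0564 -0.0469 -0.0108; 0.0053 -0.0032 -0.0221 -0.0564 -0.0469 -0.0108; 0.0043 -0.0019 -0.0224 -0.0564 -0.0469 -0.0108; 0.0033 -0.0006 -0.0227 -0.0564 -0.0469 -0.0108
total tool shift [ 0.021 -0.202 -0.   ] turn [0. 0. 0.] dist 0.203 0.0
0.0035 -0.0337 -0.0000 0.0000 0.0000 0.0000; 0.0035 -0.0337 -0.0000 0.0000 0.0000 0.0000; 0.0035 -0.0337 -0.0000 0.0000 0.0000 0.0000; 0.0035 -0.0337 -0.0000 0.0000 0.0000 0.0000; 0.0035 -0.0337 -0.0000 0.0000 0.0000 0.0000; 0.0035 -0.0337 -0.0000 0.0000 0.0000 0.0000
total tool shift [ 0.    -0.     0.078] turn [0. 0. 0.] dist 0.078 0.0
0.0000 -0.0000 0.0260 0.0000 0.0000 0.0000; 0.0000 -0.0000 0.0260 0.0000 0.0000 0.0000; 0.0000 -0.0000 0.0260 0.0000 0.0000 0.0000
total tool shift [0.0002 0.1604 0.012 ] turn [0. 0. 0.] dist 0.161 0.0
0.0000 0.0200 0.0015 0.0000 0.0000 0.0000; 0.0000 0.0200 0.0015 0.0000 0.0000 0.0000; 0.0000 0.0200 0.0015 0.0000 0.0000 0.0000; 0.0000 0.0200 0.0015 0.0000 0.0000 0.0000; 0.0000 0.0200 0.0015 0.0000 0.0000 0.0000; 0.0000 0.0200 0.0015 0.0000 0.0000 0.0000; 0.0000 0.0200 0.0015 0.0000 0.0000 0.0000; 0.0000 0.0200 0.0015 0.0000 0.0000 0.0000
[ 42.  -1. -11.  -0. -80. -46.]
[ 34.   9.  -1.  -0. -81. -38.]
[ 27.  18.  11.  -0. -83. -31.]
[ 27.  19.   3.   0. -74. -31.]
[ 37.   5. -17.  -0. -68. -41.]
```

```bash
python3 -m inch '0.01 -0.009 -0.02 -0.056 -0.047 -0.011 0.1; 0.009 -0.008 -0.02 -0.056 -0.047 -0.011 0; 0.008 -0.007 -0.02 -0.056 -0.047 -0.011 0; 0.007 -0.006 -0.021 -0.056 -0.047 -0.011 0; 0.006 -0.004 -0.022 -0.056 -0.047 -0.011 0; 0.005 -0.003 -0.022 -0.056 -0.047 -0.011 0; 0.004 -0.002 -0.022 -0.056 -0.047 -0.011 0; 0.003 0 -0.023 -0.056 -0.047 -0.011 0; 0.0035 -0.03 0 0 0 0 0; 0.0035 -0.034 0 0 0 0 0; 0.0035 -0.034 0 0 0 0 0; 0.0035 -0.034 0 0 0 0 0; 0.0035 -0.034 0 0 0 0 0; 0.0035 -0.034 0 0 0 0 0; 0 0 0 0 0 0 0; 0 0 0 0 0 0 0'; python3 -c "
from kin import *
st(); plan([.66,.125,.262],down(-94),3);cap('side','s10.png')"
```

```text
time_s: 18.67
tcp_pos: [0.6573, 0.1266, 0.3381]
eef_rot: [179.9, -0.2, -94.0]
contact_force: [0.1, 0.6, 0.7]
gripper_width: 0.0004
18.67 [0.6573 0.1266 0.3381] [ 1.799e+02 -1.700e-01 -9.405e+01] F [0.1 0.6 0.7] w 0.0004 j [ 28.  18.  11.   0. -83. -32.]
total tool shift [ 0.0012 -0.0029  0.0761] turn [ 0.0018 -0.003  -0.0009] dist 0.076 0.2
0.0004 -0.0010 0.0254 0.0006 -0.0010 -0.0003; 0.0004 -0.0010 0.0254 0.0006 -0.0010 -0.0003; 0.0004 -0.0009 0.0254 0.0006 -0.0010 -0.0003
```

View pics/s10.png

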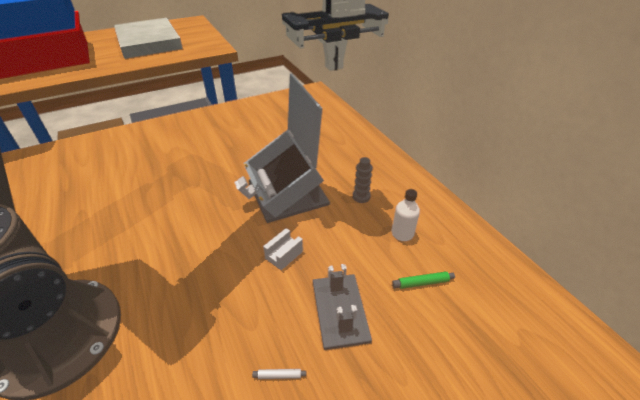

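```bash
python3 -m inch '0 -0.002 0.025 0 0 0 0; 0 -0.001 0.025 0 0 0 0; 0 0 0.025 0 0 0 0; 0 0 0 0 0 0 0; 0 0.012 0 0 0 0 0; 0 0.014 0 0 0 0 0; 0 0.014 0 0 0 0 0; 0 0.014 0 0 0 0 0; 0 0.014 0 0 0 0 0; 0 0.014 0 0 0 0 0'; python3 -c "
from kin import *
st(); cap('side','s11.png')"
```

```text
time_s: 19.55
tcp_pos: [0.5771, 0.1334, 0.269]
eef_rot: [-179.7, 0.1, -93.8]
contact_force: [2.3, 0.3, -0.1]
gripper_width: 0.0004
19.55 [0.5771 0.1334 0.269 ] [-1.7966e+02  5.0000e-02 -9.3850e+01] F [ 2.3  0.3 -0.1] w 0.0004 j [ 32.  11.  -7.   0. -72. -36.]
```

View pics/s11.png

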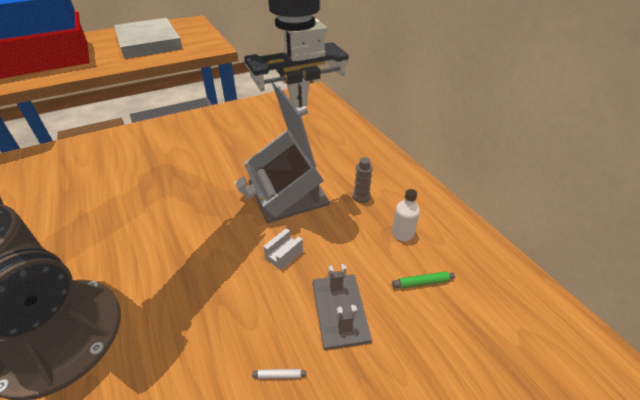

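```bash
python3 -m inch '0 0.012 0.004 0 0 0 0; 0 0.012 0.004 0 0 0 0; 0 0.012 0.004 0 0 0 0; 0 0.012 0.004 0 0 0 0; 0 0.012 0.004 0 0 0 0; 0 0.012 0.002 0 0 0 0; 0 0.012 0.002 0 0 0 0; 0 0.01 0.002 0 0 0 0'; python3 -c "
from kin import *
st(); cap('side','s12.png')"
```

```text
time_s: 20.27
tcp_pos: [0.4832, 0.1397, 0.242]
eef_rot: [-179.7, 0.0, -93.8]
contact_force: [0.7, -0.4, 0.4]
gripper_width: 0.0008
20.27 [0.4832 0.1397 0.242 ] [-1.7973e+02  5.0000e-02 -9.3850e+01] F [ 0.7 -0.4  0.4] w 0.0008 j [ 39.   3. -19.   0. -67. -43.]
```

View pics/s12.png

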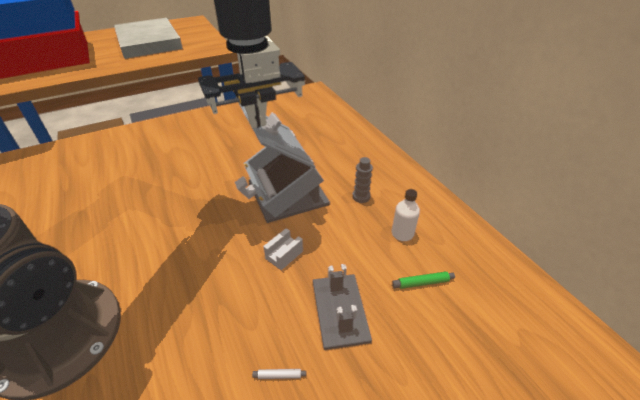

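```bash
python3 -m inch '0 0 -0.02 0 0 0 0; 0 0 -0.03 0 0 0 0; 0 0 -0.03 0 0 0 0; 0 0 -0.03 0 0 0 0; 0 0 0 0 0 0 0; 0 0 0 0 0 0 0;0 0 0 0 0 0 0; 0 0 0 0 0 0 0;0 0 0 0 0 0 0; 0 0 0 0 0 0 0;0 0 0 0 0 0 0; 0 0 0 0 0 0 0;0 0 0 0 0 0 0; 0 0 0 0 0 0 0;0 0 0 0 0 0 0; 0 0 0 0 0 0 0' ; python3 - <<'E'
from kin import *
st(); cap('side','s13.png');cap('top','t13.png');C=K('wrist');cap('wrist','w13.png')
np.save('C13.npy',np.array(list(C),dtype=object),allow_pickle=True)
# IK along turning path
c=np.load('case.npy');Rc,t=caseT(c)
def pose_btn(th,beta,m,h,s=100):
    """lid angle th, button angle beta(rad), tool inclined m deg towards wing's -y; TCP h mm above lid outer face on axis"""
    hinge=np.array([71,0,46.]);d=np.array([-np.cos(th),0,np.sin(th)]);n=np.array([np.sin(th),0,np.cos(th)])
    Rl=np.stack([-d,[0,1,0],n],1)
    M=Rl@Ro.from_euler('z',beta).as_matrix()
    a=np.radians(m);u=np.array([0,-np.sin(a),np.cos(a)]);tz=-u;ty=np.array([-1.,0,0]);tx=np.cross(ty,tz)
    P=hinge+d*s+n*(6+h)
    return Rc@(P/1000)+t,Ro.from_matrix(Rc@M@np.stack([tx,ty,tz],1))
for m in (24,27,30,33,36):
    sd=[[20,10,-35,-55,-25,-20]]
    for b in (0,.1,.25,.5,.8,1.1,1.3,1.57):
        P,R=pose_btn(0,b,m,14); q=ik(P,R,seeds=sd,tries=4)
        print(m,b,None if q is None else q.round(0)); 
        if q is not None: sd=[q]
E
```

```text
time_s: 21.65
tcp_pos: [0.4834, 0.1396, 0.3505]
eef_rot: [-179.8, -0.0, -93.9]
contact_force: [-0.2, 0.5, 0.1]
gripper_width: 0.0008
21.65 [0.4834 0.1396 0.3505] [-1.7982e+02 -1.0000e-02 -9.3880e+01] F [-0.2  0.5  0.1] w 0.0008 j [ 39.   1.  -8.   0. -81. -43.]
24 0 None
24 0.1 None
24 0.25 [ 37.   2. -45. -17. -11.  -4.]
24 0.5 [ 35.   3. -41. -16. -20.   9.]
24 0.8 [ 36.   5. -38. -10. -28.  18.]
24 1.1 [ 38.   7. -36.  -4. -34.  26.]
24 1.3 [ 41.   8. -35.   0. -38.  31.]
24 1.57 [ 44.  10. -35.   7. -41.  37.]
27 0 [ 29.   2. -40. -41. -12.  12.]
27 0.1 [ 29.   2. -39. -38. -15.  14.]
27 0.25 [ 29.   3. -38. -33. -19.  16.]
27 0.5 [ 30.   4. -36. -25. -26.  21.]
27 0.8 [ 33.   6. -33. -17. -33.  27.]
27 1.1 [ 36.   8. -32.  -9. -38.  33.]
27 1.3 [ 38.  10. -31.  -4. -42.  37.]
27 1.57 [ 42.  11. -31.   3. -45.  42.]
30 0 [ 19.   3. -36. -54. -21.  31.]
30 0.1 [ 21.   4. -35. -49. -23.  30.]
30 0.25 [ 23.   4. -34. -42. -26.  30.]
30 0.5 [ 25.   6. -32. -32. -31.  31.]
30 0.8 [ 29.   8. -30. -22. -37.  34.]
30 1.1 [ 33.  10. -28. -13. -43.  38.]
30 1.3 [ 36.  11. -28.  -7. -46.  41.]
30 1.57 [ 40.  13. -28.  -0. -49.  46.]
33 0 [ 12.   5. -34. -61. -28.  43.]
33 0.1 [ 14.   5. -33. -55. -29.  41.]
33 0.25 [ 17.   6. -31. -48. -31.  39.]
33 0.5 [ 21.   7. -29. -37. -36.  38.]
33 0.8 [ 26.   9. -27. -26. -41.  40.]
33 1.1 [ 31.  11. -25. -16. -47.  43.]
33 1.3 [ 34.  13. -24. -10. -50.  45.]
33 1.57 [ 39.  15. -24.  -3. -53.  49.]
36 0 [  6.   7. -32. -66. -34.  51.]
36 0.1 [  9.   7. -31. -60. -35.  49.]
36 0.25 [ 12.   7. -29. -52. -36.  46.]
36 0.5 [ 17.   9. -27. -41. -40.  44.]
36 0.8 [ 23.  11. -24. -29. -46.  45.]
36 1.1 [ 28.  13. -22. -19. -51.  47.]
36 1.3 [ 32.  14. -21. -13. -54.  48.]
36 1.57 [ 37.  16. -21.  -5. -57.  52.]
```

View pics/w13.png

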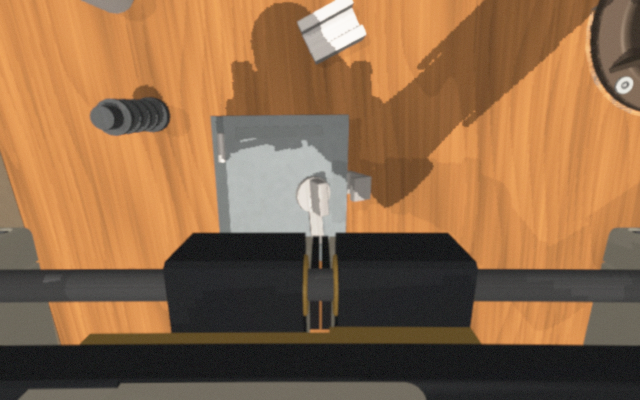

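View pics/t13.png

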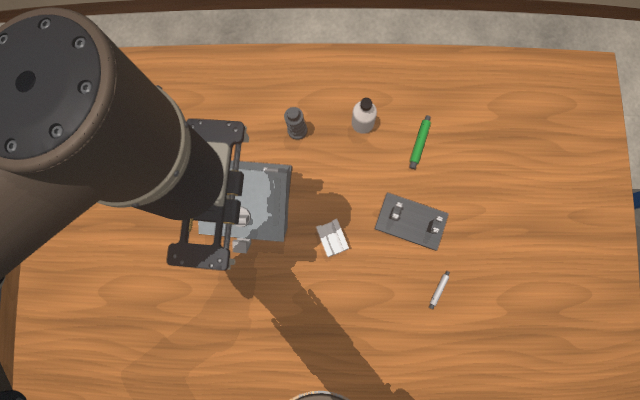

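View pics/s13.png

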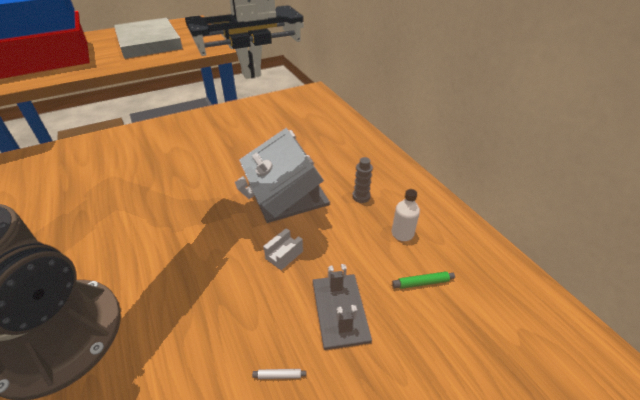

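```bash
cat >> kin.py <<'E'
def lidR(th):
    d=np.array([-np.cos(th),0,np.sin(th)]);n=np.array([np.sin(th),0,np.cos(th)])
    return np.stack([-d,[0,1,0],n],1)
def pose_btn(th,beta,m,h,s=100,back=0):
    c=np.load('case.npy');Rc,t=caseT(c)
    hinge=np.array([71,0,46.]);Rl=lidR(th);M=Rl@Ro.from_euler('z',beta).as_matrix()
    a=np.radians(m);u=np.array([0,-np.sin(a),np.cos(a)]);tz=-u;ty=np.array([-1.,0,0]);tx=np.cross(ty,tz)
    P=hinge-Rl[:,0]*s+Rl[:,2]*(6+h)+M@u*back
    return Rc@(P/1000)+t,Ro.from_matrix(Rc@M@np.stack([tx,ty,tz],1))
def btnpts(th,beta,pts):
    c=np.load('case.npy');Rc,t=caseT(c)
    Rl=lidR(th);M=Rl@Ro.from_euler('z',beta).as_matrix();o=np.array([71,0,46.])-Rl[:,0]*100+Rl[:,2]*6
    return [Rc@((o+M@np.array(p,float))/1000)+t for p in pts]
def lidpts(th):
    c=np.load('case.npy');Rc,t=caseT(c);Rl=lidR(th);o=np.array([71,0,46.])
    return [Rc@((o+Rl@np.array(p,float))/1000)+t for p in [(-150,-93,6),(-150,93,6),(0,93,6),(0,-93,6),(-150,-93,6)]]
TONG=[(-8,0,8),(-8,66,8),(8,66,8),(8,0,8)];WING=[(-6,-20,34),(-6,20,34),(6,20,34),(6,-20,34),(-6,-20,34)]
def overlay(f,n,C,th,beta,box,fx,out):
    im=cv2.imread('pics/'+f);x0,y0,x1,y1=box;im=cv2.resize(im[y0:y1,x0:x1],None,fx=fx,fy=fx,interpolation=2)
    for p,col in((lidpts(th),(0,0,255)),(btnpts(th,beta,TONG),(0,255,0)),(btnpts(th,beta,WING),(255,0,255))):
        q=(proj(n,p,C)-[x0,y0]+.5)*fx; cv2.polylines(im,[np.int32(q)],False,col,1)
    cv2.imwrite('pics/'+out,im)
E
python3 - <<'E'
from kin import *
overlay('s13.png','side',K('side'),.07,.1,(220,110,350,230),5,'s13o.png')
m=33
P,R=pose_btn(.07,.1,m,14,back=110);print(P,R.as_euler('xyz',degrees=True)); print(ik(P,R,seeds=[[14,5,-33,-55,-29,41]]).round(0))
plan(P,R,10)
E
```

```text
[0.45387348 0.11152662 0.19703997] [-150.72262572   26.92818359  -73.35563529]
[ 12.  -7. -32. -40. -43.  23.]
total tool shift [0.03   0.028  0.1534] turn [ 0.4091 -0.5428 -0.2234] dist 0.159 41.0
0.0030 0.0028 0.0153 0.0409 -0.0543 -0.0223; 0.0038 0.0035 0.0150 0.0409 -0.0543 -0.0223; 0.0045 0.0042 0.0147 0.0409 -0.0543 -0.0223; 0.0052 0.0049 0.0142 0.0409 -0.0543 -0.0223; 0.0058 0.0056 0.0137 0.0409 -0.0543 -0.0223; 0.0064 0.0063 0.0131 0.0409 -0.0543 -0.0223; 0.0069 0.0069 0.0125 0.0409 -0.0543 -0.0223; 0.0074 0.0076 0.0118 0.0409 -0.0543 -0.0223; 0.0079 0.0082 0.0111 0.0409 -0.0543 -0.0223; 0.0083 0.0089 0.0103 0.0409 -0.0543 -0.0223
```

View pics/s13o.png

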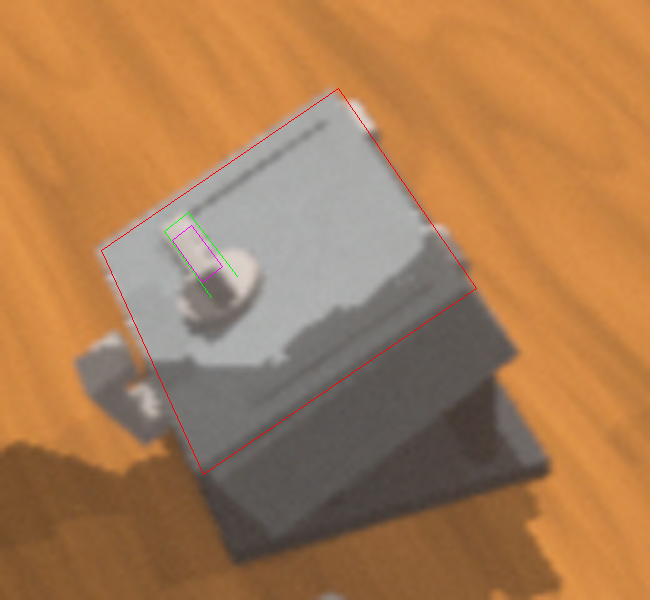

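```bash
python3 -m inch '0.003 0.003 0.015 0.041 -0.054 -0.022 0.6; 0.004 0.0035 0.015 0.041 -0.054 -0.022 0.6; 0.0045 0.004 0.0145 0.041 -0.054 -0.022 0.6; 0.005 0.005 0.014 0.041 -0.054 -0.022 0.6; 0.006 0.0055 0.0135 0.041 -0.054 -0.022 0.6; 0.0065 0.0065 0.013 0.041 -0.054 -0.022 0.6; 0.007 0.007 0.0125 0.041 -0.054 -0.022 0.6; 0.0075 0.0075 0.012 0.041 -0.054 -0.022 0.6; 0.008 0.008 0.011 0.041 -0.054 -0.022 0.6; 0.008 0.009 0.0105 0.041 -0.054 -0.022 0.6; 0 0 0 0 0 0 0.6; 0 0 0 0 0 0 0.6'; python3 - <<'E'
from kin import *
st();C=K('wrist');cap('wrist','w14.png');cap('top','t14.png');cap('side','s14.png')
np.save('C14.npy',np.array(list(C),dtype=object),allow_pickle=True)
overlay('w14.png','w',C,.07,.1,(120,40,520,340),2,'w14o.png')
overlay('t14.png','top',K('top'),.07,.1,(170,130,330,270),4,'t14o.png')
E
```

```text
time_s: 22.8
tcp_pos: [0.4542, 0.1097, 0.2023]
eef_rot: [-152.5, 26.1, -75.1]
contact_force: [1.5, -0.6, 0.7]
gripper_width: 0.0522
22.8 [0.4542 0.1097 0.2023] [-152.53   26.08  -75.06] F [ 1.5 -0.6  0.7] w 0.0522 j [ 14.  -8. -32. -36. -42.  16.]
```

View pics/w14o.png

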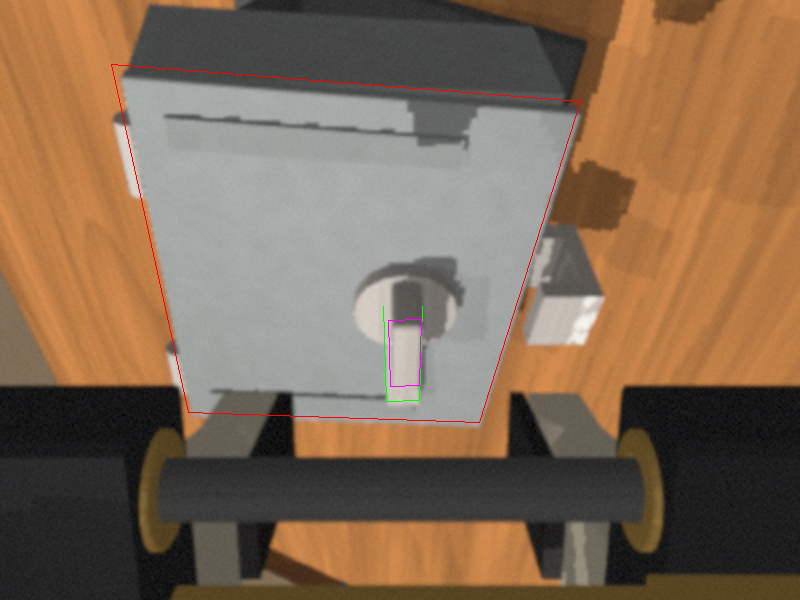

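View pics/t14o.png

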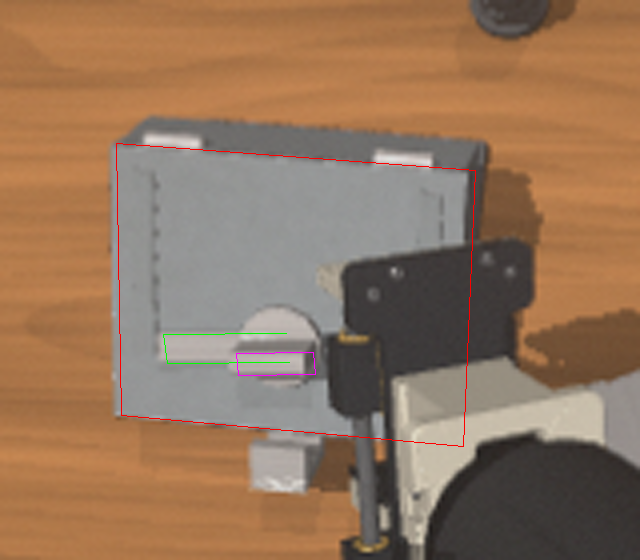

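View pics/s14.png

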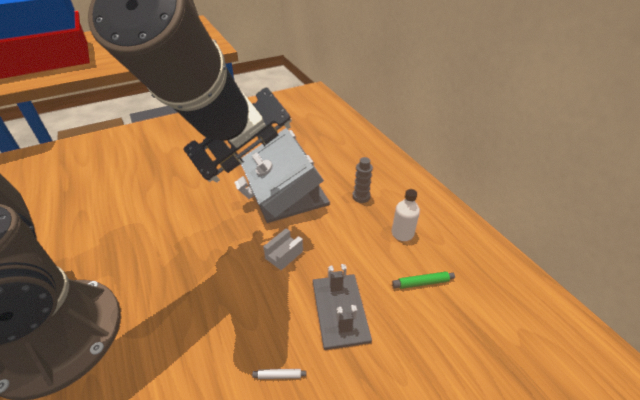

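```bash
python3 - <<'E'
from kin import *
c=np.load('case.npy');Rc,t=caseT(c); v=Rc@np.array([0,.002,0]);c[:2]+=v[:2];np.save('case.npy',c)
P,R=pose_btn(.07,.1,33,17,back=35); a=plan(P,R,5)
P,R=pose_btn(.07,.1,33,17,back=0); plan(P,R,3,a)
E
```

```text
total tool shift [-0.0021  0.0018  0.0783] turn [ 0.0183 -0.0237 -0.0109] dist 0.078 1.8
-0.0004 0.0004 0.0157 0.0037 -0.0047 -0.0022; -0.0004 0.0004 0.0157 0.0037 -0.0047 -0.0022; -0.0003 0.0005 0.0157 0.0037 -0.0047 -0.0022; -0.0002 0.0005 0.0157 0.0037 -0.0047 -0.0022; -0.0001 0.0006 0.0157 0.0037 -0.0047 -0.0022
total tool shift [ 0.    -0.     0.035] turn [0. 0. 0.] dist 0.035 0.0
0.0000 -0.0000 0.0117 0.0000 0.0000 0.0000; 0.0000 -0.0000 0.0117 0.0000 0.0000 0.0000; 0.0000 -0.0000 0.0117 0.0000 0.0000 0.0000
```

```bash
python3 -m inch '-0.0005 0.0005 0.0155 0.004 -0.005 -0.002 0.6; -0.0005 0.0005 0.0155 0.004 -0.005 -0.002 0.6; -0.0005 0.0005 0.0155 0.004 -0.005 -0.002 0.6; 0 0 0.0155 0.004 -0.005 -0.002 0.6; 0 0.0005 0.0155 0.004 -0.005 -0.002 0.6; 0 0 0 0 0 0 0.6; 0 0 0 0 0 0 0.6'; python3 - <<'E'
from kin import *
st();C=K('wrist');cap('wrist','w15.png')
P,R=pose_btn(.07,.1,33,17,back=0); plan(P,R,4)
overlay('w15.png','w',C,.07,.1,(120,40,520,340),2,'w15o.png')
E
```

```text
time_s: 23.53
tcp_pos: [0.4785, 0.1529, 0.1413]
eef_rot: [-150.7, 27.1, -73.3]
contact_force: [-0.1, -0.7, -0.6]
gripper_width: 0.0525
23.53 [0.4785 0.1529 0.1413] [-150.75   27.05  -73.3 ] F [-0.1 -0.7 -0.6] w 0.0525 j [ 15.   0. -32. -46. -35.  27.]
total tool shift [ 0.0005 -0.0004  0.0356] turn [-0.0004  0.0023  0.0002] dist 0.036 0.1
0.0001 -0.0001 0.0089 -0.0001 0.0006 0.0000; 0.0001 -0.0001 0.0089 -0.0001 0.0006 0.0000; 0.0001 -0.0001 0.0089 -0.0001 0.0006 0.0000; 0.0001 -0.0001 0.0089 -0.0001 0.0006 0.0000
```

View pics/w15o.png

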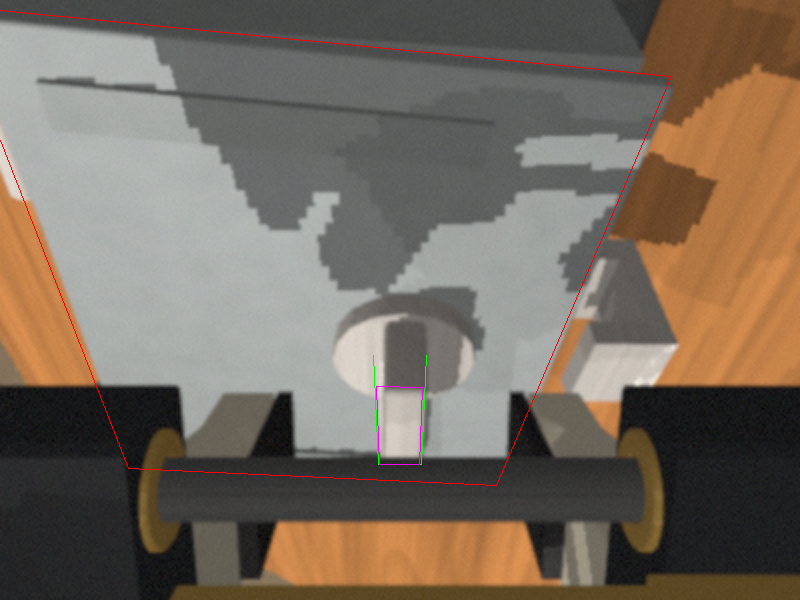

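```bash
python3 -m inch '0 0 0.01 0 0.001 0 0.6; 0 0 0.01 0 0.001 0 0.6; 0 0 0.01 0 0 0 0.6; 0 0 0.0055 0 0 0 0.6; 0 0 0 0 0 0 0.6; 0 0 0 0 0 0 0; 0 0 0 0 0 0 0; 0 0 0 0 0 0 0; 0 0 0 0 0 0 0; 0 0 0 0 0 0 0; 0 0 0 0 0 0 0; 0 0 0 0 0 0 0; 0 0 0 0 0 0 0; 0 0 0 0 0 0 0; 0 0 0 0 0 0 0; 0 0 0 0 0 0 0' 40; python3 - <<'E'
from kin import *
st();C=K('wrist');cap('wrist','w16.png');cap('side','s16.png')
P,R=pose_btn(.07,.1,33,17,back=0); plan(P,R,1)
im=cv2.imread('pics/s16.png');cv2.imwrite('pics/s16z.png',cv2.resize(im[60:240,160:400],None,fx=3.3,fy=3.3,interpolation=2))
E
```

```text
time_s: 24.92
tcp_pos: [0.4904, 0.1704, 0.1133]
eef_rot: [-150.7, 27.0, -73.4]
contact_force: [-5.5, -1.6, 1.9]
gripper_width: 0.0119
24.92 [0.4904 0.1704 0.1133] [-150.75   26.98  -73.43] F [-5.5 -1.6  1.9] w 0.0119 j [ 16.   4. -32. -49. -32.  31.]
total tool shift [-0.0003 -0.0016 -0.0001] turn [-0.0001  0.0003 -0.0014] dist 0.002 0.1
-0.0003 -0.0016 -0.0001 -0.0001 0.0003 -0.0014
```

View pics/w16.png

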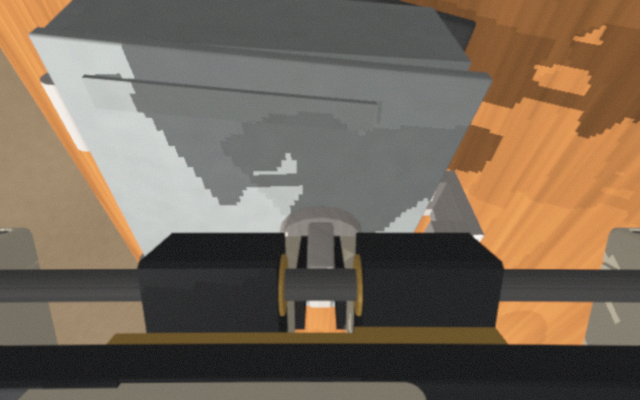

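View pics/s16z.png

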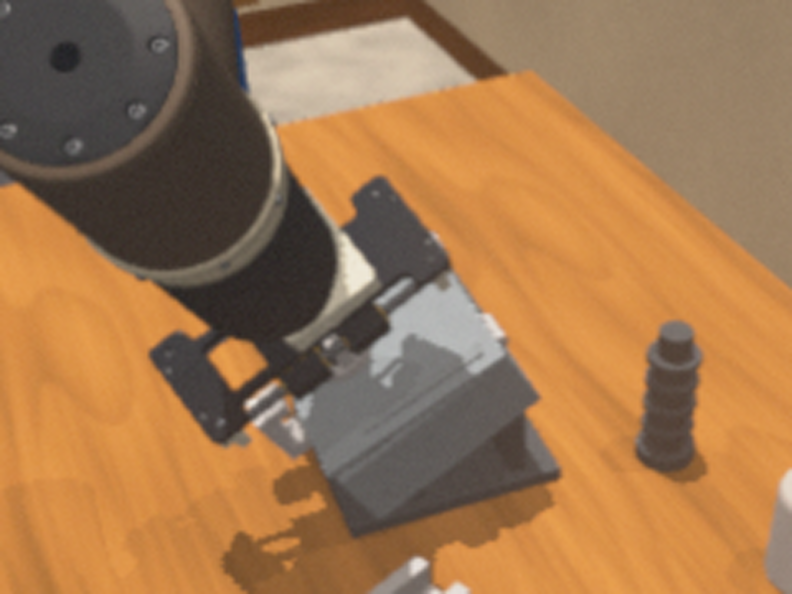

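```bash
python3 - <<'E'
from kin import *
c=np.load('case.npy');Rc,t=caseT(c); v=Rc@np.array([-.0016,0,0]);c[:2]+=v[:2];np.save('case.npy',c)
P,R=pose_btn(.07,.1,33,17); print(pose()[0]-P)
a=plan(*pose_btn(-.02,.1,33,17),5)
E
```

```text
[ 3.03815296e-05 -3.43820769e-04 -9.01707696e-04]
total tool shift [0.0041 0.0013 0.0072] turn [ 0.075   0.0092 -0.0502] dist 0.008 5.2
0.0008 0.0003 0.0014 0.0150 0.0018 -0.0100; 0.0008 0.0003 0.0014 0.0150 0.0018 -0.0100; 0.0008 0.0003 0.0014 0.0150 0.0018 -0.0100; 0.0008 0.0003 0.0014 0.0150 0.0018 -0.0100; 0.0008 0.0004 0.0014 0.0150 0.0018 -0.0100
```

```bash
python3 -m inch '0.0008 0 0.0014 0.013 0.0016 -0.008 0; 0.0008 0 0.0014 0.013 0.0016 -0.008 0; 0.0008 0 0.0014 0.013 0.0016 -0.008 0; 0.0008 0 0.0014 0.013 0.0016 -0.008 0; 0.0008 0 0.0014 0.013 0.0016 -0.009 0; 0.0004 0 0.0007 0 0 0 0; 0 0 0 0 0 0 0; 0 0 0 0 0 0 0' 60; python3 - <<'E'
from kin import *
st();cap('side','s17.png');cap('wrist','w17.png')
P,R=pose_btn(0,.1,33,17); print('normal err mm',((pose()[0]-P)@caseT(np.load('case.npy'))[0]*1000).round(1), np.degrees((pose()[1].inv()*R).as_rotvec()).round(1), 'F case',(r.get_state()['contact_force']@caseT(np.load('case.npy'))[0]).round(1))
im=cv2.imread('pics/s17.png');cv2.imwrite('pics/s17z.png',cv2.resize(im[60:240,160:400],None,fx=3.3,fy=3.3,interpolation=2))
E
```

```text
time_s: 25.68
tcp_pos: [0.4925, 0.1704, 0.1062]
eef_rot: [-146.2, 25.4, -71.3]
contact_force: [-25.1, -12.0, 27.7]
gripper_width: 0.0112
25.68 [0.4925 0.1704 0.1062] [-146.19   25.42  -71.34] F [-25.1 -12.   27.7] w 0.0112 j [ 15.   5. -33. -56. -29.  41.]
normal err mm [-0.3 -0.2 -1.1] [-0.3  0.1  0.2] F case [ -6.8 -14.7  35.5]
```

View pics/s17z.png

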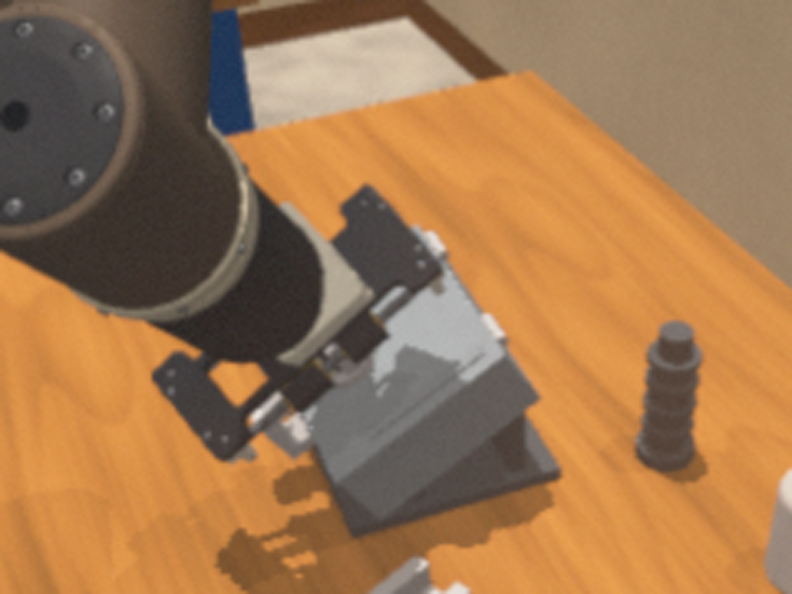

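```bash
python3 -m inch '0 0 0 -0.03 0 -0.045 0; 0 0 0 -0.045 0 -0.07 0; 0 0 0 -0.045 0 -0.07 0; 0 0 0 -0.045 0 -0.07 0; 0 0 0 -0.045 0 -0.07 0; 0 0 0 -0.045 0 -0.07 0; 0 0 0 -0.045 0 -0.07 0; 0 0 0 -0.045 0 -0.07 0; 0 0 0 0 0 0 0; 0 0 0 0 0 0 0'; cat > chk.py <<'E'
from kin import *
import sys
st();Rc,t=caseT(np.load('case.npy'));p,R=pose()
from scipy.optimize import minimize_scalar
f=lambda b:np.linalg.norm((R.inv()*pose_btn(0,b,33,17)[1]).as_rotvec())
b=minimize_scalar(f,bounds=(-.2,1.9),method='bounded');print('beta tool',b.x,'res deg',np.degrees(b.fun))
P,_=pose_btn(0,b.x,33,17);print('err mm',((p-P)@Rc*1000).round(1),'Fcase',(r.get_state()['contact_force']@Rc).round(1),'M',r.get_state()['moment'].round(2))
E
python3 chk.py
```

```text
time_s: 26.62
tcp_pos: [0.4941, 0.171, 0.1071]
eef_rot: [-157.5, 10.7, -43.1]
contact_force: [-14.3, -6.7, 22.7]
gripper_width: 0.0115
26.62 [0.4941 0.171  0.1071] [-157.46   10.65  -43.07] F [-14.3  -6.7  22.7] w 0.0115 j [ 25.   8. -28. -28. -40.  39.]
beta tool 0.7370218804057775 res deg 0.4801708219014781
err mm [ 1.5  0.5 -1. ] Fcase [-0.5 -7.7 26.6] M [-0.17  4.29  1.77]
```

```bash
python3 -m inch '0 0 0 -0.03 0 -0.045 0; 0 0 0 -0.045 0 -0.07 0; 0 0 0 -0.045 0 -0.07 0; 0 0 0 -0.045 0 -0.07 0; 0 0 0 -0.045 0 -0.07 0; 0 0 0 -0.045 0 -0.07 0; 0 0 0 0 0 0 0; 0 0 0 0 0 0 0'; python3 chk.py
```

```text
time_s: 27.28
tcp_pos: [0.4949, 0.172, 0.1075]
eef_rot: [-169.3, 4.1, -21.3]
contact_force: [-11.3, 1.0, 19.8]
gripper_width: 0.0115
27.28 [0.4949 0.172  0.1075] [-169.34    4.11  -21.31] F [-11.3   1.   19.8] w 0.0115 j [ 33.  12. -25. -13. -48.  44.]
beta tool 1.2058762734287505 res deg 0.5987001363737674
err mm [ 2.3  1.5 -1. ] Fcase [ 0.   0.2 22.8] M [1.   4.39 0.86]
```

```bash
python3 -m inch '0 0 0 -0.045 0 -0.07 0; 0 0 0 -0.045 0 -0.07 0; 0 0 0 -0.045 0 -0.07 0; 0 0 0 -0.045 0 -0.07 0; 0 0 0 -0.025 0 -0.04 0; 0 0 0 0 0 0 0; 0 0 0 0 0 0 0'; python3 chk.py; python3 -c "
from h import *
cap('wrist','w18.png');cap('side','s18.png')
im=cv2.imread('pics/s18.png');cv2.imwrite('pics/s18z.png',cv2.resize(im[60:240,160:400],None,fx=3.3,fy=3.3,interpolation=2))"
```

```text
time_s: 27.87
tcp_pos: [0.4952, 0.173, 0.1077]
eef_rot: [180.0, 2.4, -3.1]
contact_force: [-11.8, 6.7, 19.6]
gripper_width: 0.0117
27.87 [0.4952 0.173  0.1077] [179.96   2.37  -3.1 ] F [-11.8   6.7  19.6] w 0.0117 j [ 39.  14. -25.  -2. -53.  49.]
beta tool 1.584265818647826 res deg 0.7500580456010882
err mm [ 2.6  2.5 -1. ] Fcase [-0.8  5.9 23. ] M [ 2.31  5.06 -0.15]
```

View pics/w18.png

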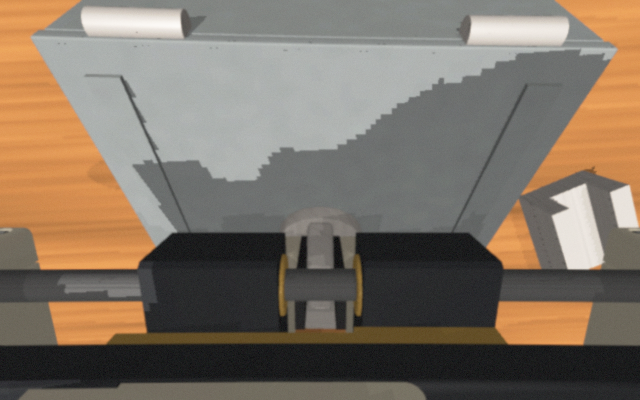

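View pics/s18z.png

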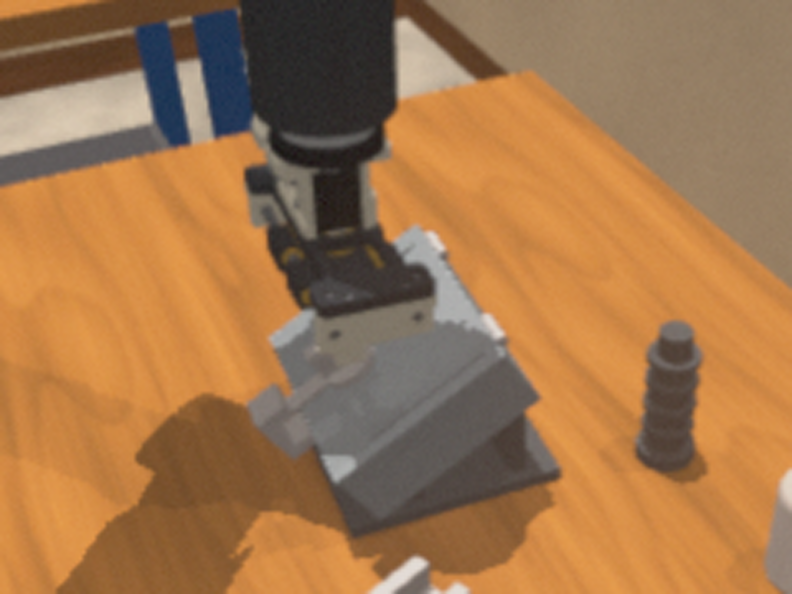

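```bash
python3 -m inch '0 0 -0.001 0 0 0 0.5; 0 0 -0.001 0 0 0 0.5; 0 0 0 0 0 0 0.5; 0 0 0 0 0 0 0.5; 0 0 0 0 0 0 0.5; 0 0 0 0 0 0 0.5; 0 0 0 0 0 0 0.5; 0 0 -0.01 0 0 0 0.5; 0 0 -0.02 0 0 0 0.5; 0 0 -0.03 0 0 0 0.5; 0 0 -0.03 0 0 0 0.5; 0 -0.02 -0.03 0 0 0 0.5; 0.0 -0.03 -0.03 0 0 0 0.5; 0.0 -0.03 -0.02 0 0 0 0.5; 0 -0.02 0 0 0 0 0.5; 0 0 0 0 0 0 0.5'; python3 - <<'E'
from kin import *
st();cap('side','s19.png');cap('top','t19.png');C=K('wrist');cap('wrist','w19.png')
overlay('s19.png','side',K('side'),.018,1.57,(220,110,350,230),5,'s19o.png')
overlay('t19.png','top',K('top'),.018,1.57,(170,130,330,270),4,'t19o.png')
E
```

```text
time_s: 29.3
tcp_pos: [0.5088, 0.2737, 0.2784]
eef_rot: [180.0, 2.3, -3.1]
contact_force: [0.2, 0.3, -0.5]
gripper_width: 0.0439
29.3 [0.5088 0.2737 0.2784] [179.97   2.27  -3.09] F [ 0.2  0.3 -0.5] w 0.0439 j [ 46.  11.  -5.  -2. -76.  41.]
```

View pics/s19o.png

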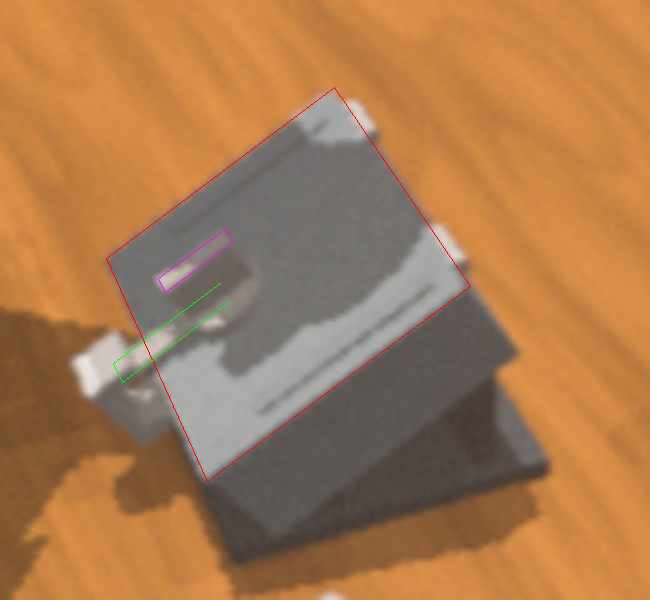

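View pics/t19o.png

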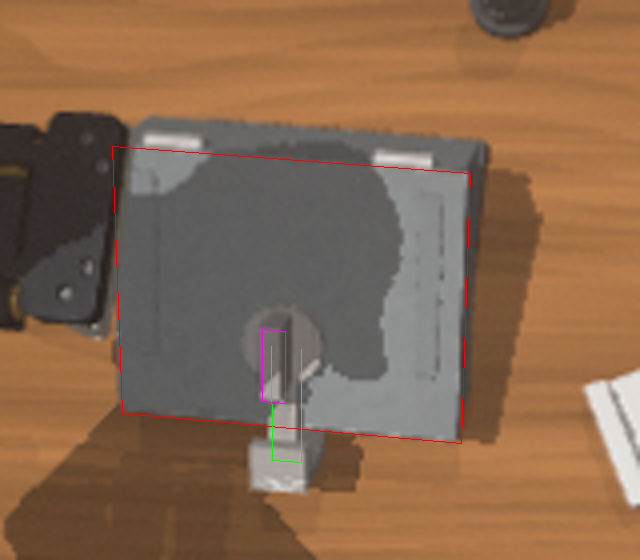

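View pics/w19.png

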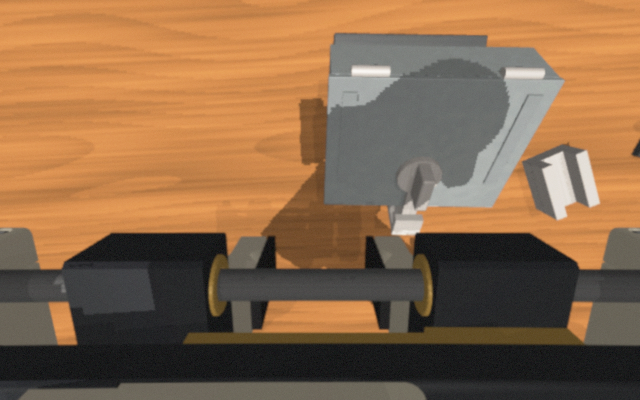

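```bash
python3 - <<'E'
from kin import *
C=K('wrist');cap('wrist','w20.png')
for b in (1.4,1.55):
    overlay('w20.png','w',C,.018,b,(320,120,500,250),4.4,f'w20_{int(b*100)}.png')
E
```

```text
(no output)
```

View pics/w20_155.png

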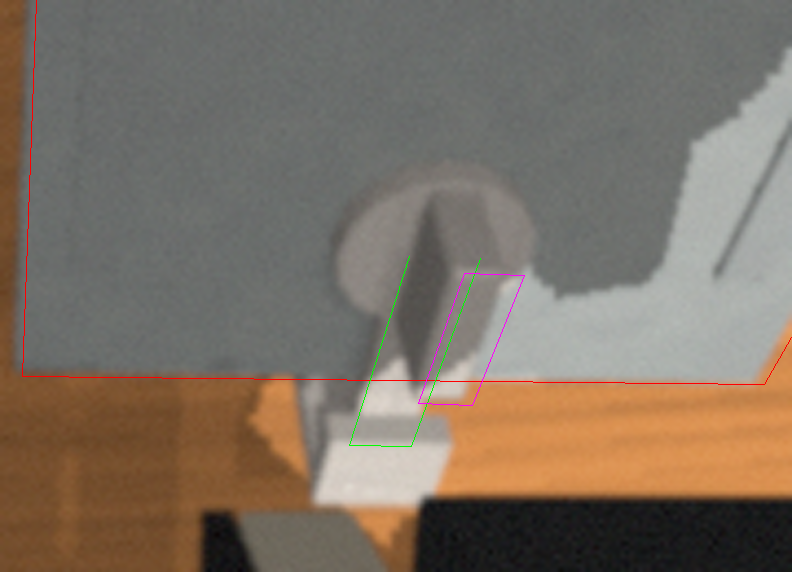

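View pics/w20_140.png

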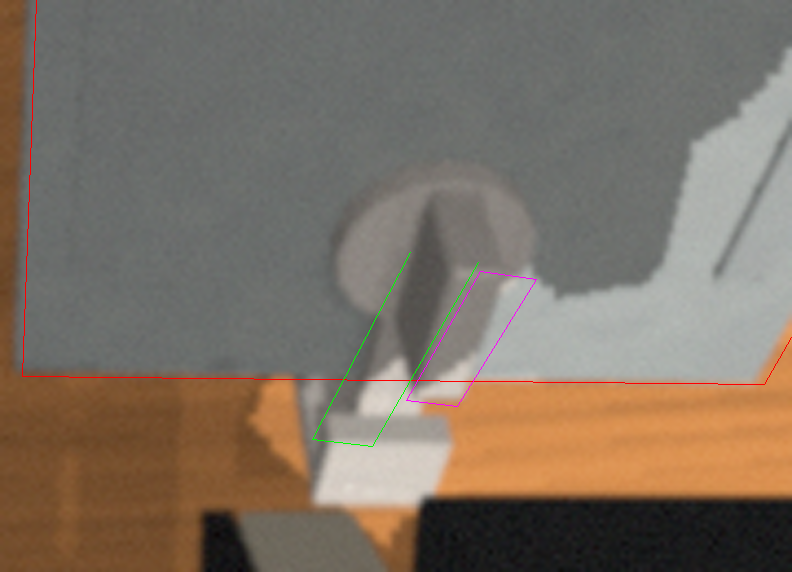

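```bash
python3 -c "
from h import *
st(); print(r.close_job())"
```

```text
29.5 [0.5078 0.2695 0.2765] [179.77   2.45  -3.21] F [ 0.1 -0.1  0.1] w 0.044 j [ 46.  11.  -5.  -2. -76.  41.]
the job is handed in; nothing more can be done
None
```

I did the whole job and handed it in at 29.5 s of the 72 s. The interface reports no verdict, so the checks below are mine, from pictures and force readings.

- **Gauge:** I pulled the larger non-green gauge out of its clips. My first descent into the case stopped when joint 3 reached its limit, so I backed out. I then went in with the tool leaned about 22 degrees sideways. One end touched the floor first, then I let go. The gauge rolled a short way to the low wall, where I saw it lying.
- **Lid:** I pushed it over from behind and it sank onto its pins by itself.
- **Latch:** I pinched the button's wing with the tool inclined 33 degrees, because the arm cannot reach it square to the lid. I pressed with 23–36 N and turned the wing about 1.5 rad. It passed 1.17 rad without resistance, and the tool ended at about 1.58 rad.

**Last checks:**
- After release, the lid matched an overlay drawn at 0.018 rad, within about a pixel.
- In the wrist picture the wing's direction fits 1.55–1.57 rad, with the tongue under the keeper. From the top view I judged it nearer 1.5. Both are above the 1.35 needed.
- The arm is clear of everything, and the contact force reads about zero.
- The shaft, the V-block and the bottle were never touched and look unmoved by eye in the pictures I viewed; I did not measure them again at the end.

**Not confirmed or off:**
- The gauge cannot be seen with the lid closed, so I could not check it at the end.
- My first case position was about 2 mm off, and I corrected it before the button work. The button overlay in the last wrist picture was still a few millimetres off.

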